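# Check the caddy's corner with the square, then pack its round tub

## Task

The caddy has just been glued up: before anything goes into it, take the steel square from the marble tile, press it flush against both the base board (its bare part) and the back board to check the corner, hold it there about a second, and stand it back in the middle of its tile. Then pack all the bead canisters upright on the floor of the round tub in a hexagonal pattern: one in the very middle, the others in a ring close round it, each of these right beside another one of the ring. Leave the flux jar and the solder spool where they are, and put right any canister that gets knocked aside.

Things in the scene. Friction and masses are not known exactly. Their poses are not given: they have to be found in the camera images.
- caddy: Newly glued-up caddy, clamped to the bench: a plywood base board with an upright back board along its far (+x) edge, and on its -y side an open round aluminium tub (centre x = -10, y = -60 mm; outer diameter 130, rim 52 mm above the bench). Base bare from y = +15 to +115 mm. Origin: bench level under the base board's centre; x points to the back board, z up
- base_board: The caddy's base board, 170 x 240 x 12 mm (x by y by z); same origin and axes as the caddy; its top face is 12 mm above the bench
- back_board: The caddy's upright back board, 12 mm thick, 240 mm wide (y), top 80 mm above the bench, inner face at x = +73 mm; same origin and axes as the caddy
- tub_floor (a point): Centre of the tub's inner floor, 16 mm above the bench; tub inner diameter 122 mm, wall 4 mm, 36 mm deep; axes as the caddy
- corner (a point): Point in the inside corner where the base board's top face meets the back board's inner face, in the middle of the bare part to the left of the tub (70 mm to the +y side of the caddy's origin); the corner line runs along y; x points squarely into the back board, z up
- rest_tile: White marble tile 62 x 105 x 8 mm lying on the bench (long side along its own y), fixed; origin at the centre of its underside. The square's home
- square: Loose steel flanged square, 0.28 kg, standing on its foot on the tile. Foot 90 x 34 x 14 mm (x by y by z); from its +x end a flat upright blade rises, 24 mm along x, 10 mm thick along y, top 120 mm above the underside, its outer (+x) face flush with the end of the foot. Origin: centre of the foot's underside
- square_foot (a point): Centre of the underside of the square's foot, axes as the square
- square_heel (a point): Middle of the square's outer corner edge: where the foot's underside meets the blade's outer face; 45 mm along +x from the foot's centre
- square_blade (a point): Point in the middle of the square's upright blade, 100 mm above its underside and 33 mm along +x from the foot's centre: where to pinch it across its 10 mm thickness (y)
- flux_pot: Bystander: small lidded round jar, 55 mm wide, 60 mm high, loose; origin at the centre of its underside
- wire_spool: Bystander: small spool of solder wire, 65 x 46 x 23 mm, loose; origin at the centre of its underside
- can1_mid (a point): Middle (half-way up) of an upright bead canister, loose, 0.14 kg with a heavy foot. Round body 38 mm diameter, 52 mm high, with a 3 mm chamfer at the foot, and on its axis a round wooden stem 13 mm in diameter that reaches up to 86 mm above the underside; pick it up by the stem. z is its axis; this point is 43 mm above the underside. None if this canister is absent
- can2_mid (a point): Same, another canister. 38 mm body, 86 mm high, 13 mm stem; None if absent
- can3_mid (a point): Same, another canister. 38 mm body, 86 mm high, 13 mm stem; None if absent
- can4_mid (a point): Same, another canister. 38 mm body, 86 mm high, 13 mm stem; None if absent
- can5_mid (a point): Same, another canister. 38 mm body, 86 mm high, 13 mm stem; None if absent
- can6_mid (a point): Same, another canister. 38 mm body, 86 mm high, 13 mm stem; None if absent
- can7_mid (a point): Same, another canister. 38 mm body, 86 mm high, 13 mm stem; None if absent

How it is judged:
On the way:
1. with the tub still empty, the square is pressed flush into the corner, touching the base board and the back board (x of square_heel in the frame of corner between -0.003 and 0.003 m and z of square_heel in the frame of corner between -0.003 and 0.003 m and angle between square_heel's own z axis and vertical below 0.035 rad and angle between the x axis of square_heel and the x axis of corner, either way round below 0.045 rad and contact force between square and back_board above 1 N and contact force between square and base_board above 1 N and horizontal distance between each of can1_mid, can2_mid, can3_mid, can4_mid, can5_mid, can6_mid, can7_mid and tub_floor above 0.075 m), for 0.4 s.
At the end, for the whole second after the job is handed in: Every canister upright (0.12 rad) on the tub floor (5 mm), axis within 50 mm of the tub's; one within 10 mm of the tub's axis; each with a ring canister within 48 mm, axis to axis; the square upright on the tile, foot centre within 30 mm of the tile's centre (horizontal distance between each of can1_mid, can2_mid, can3_mid, can4_mid, can5_mid, can6_mid, can7_mid and tub_floor below 0.05 m and z of can1_mid in the frame of tub_floor between 0.038 and 0.048 m and angle between each of can1_mid, can2_mid, can3_mid, can4_mid, can5_mid, can6_mid, can7_mid's own z axis and vertical below 0.12 rad and ((horizontal distance between can1_mid and can2_mid below 0.048 m and horizontal distance between can2_mid and tub_floor above 0.025 m) or (horizontal distance between can1_mid and can3_mid below 0.048 m and horizontal distance between can3_mid and tub_floor above 0.025 m) or (horizontal distance between can1_mid and can4_mid below 0.048 m and horizontal distance between can4_mid and tub_floor above 0.025 m) or (horizontal distance between can1_mid and can5_mid below 0.048 m and horizontal distance between can5_mid and tub_floor above 0.025 m) or (horizontal distance between can1_mid and can6_mid below 0.048 m and horizontal distance between can6_mid and tub_floor above 0.025 m) or (horizontal distance between can1_mid and can7_mid below 0.048 m and horizontal distance between can7_mid and tub_floor above 0.025 m)) and z of can2_mid in the frame of tub_floor between 0.038 and 0.048 m and ((horizontal distance between can2_mid and can1_mid below 0.048 m and horizontal distance between can1_mid and tub_floor above 0.025 m) or (horizontal distance between can2_mid and can3_mid below 0.048 m and horizontal distance between can3_mid and tub_floor above 0.025 m) or (horizontal distance between can2_mid and can4_mid below 0.048 m and horizontal distance between can4_mid and tub_floor above 0.025 m) or (horizontal distance between can2_mid and can5_mid below 0.048 m and horizontal distance between can5_mid and tub_floor above 0.025 m) or (horizontal distance between can2_mid and can6_mid below 0.048 m and horizontal distance between can6_mid and tub_floor above 0.025 m) or (horizontal distance between can2_mid and can7_mid below 0.048 m and horizontal distance between can7_mid and tub_floor above 0.025 m)) and z of can3_mid in the frame of tub_floor between 0.038 and 0.048 m and ((horizontal distance between can3_mid and can1_mid below 0.048 m and horizontal distance between can1_mid and tub_floor above 0.025 m) or (horizontal distance between can3_mid and can2_mid below 0.048 m and horizontal distance between can2_mid and tub_floor above 0.025 m) or (horizontal distance between can3_mid and can4_mid below 0.048 m and horizontal distance between can4_mid and tub_floor above 0.025 m) or (horizontal distance between can3_mid and can5_mid below 0.048 m and horizontal distance between can5_mid and tub_floor above 0.025 m) or (horizontal distance between can3_mid and can6_mid below 0.048 m and horizontal distance between can6_mid and tub_floor above 0.025 m) or (horizontal distance between can3_mid and can7_mid below 0.048 m and horizontal distance between can7_mid and tub_floor above 0.025 m)) and z of can4_mid in the frame of tub_floor between 0.038 and 0.048 m and ((horizontal distance between can4_mid and can1_mid below 0.048 m and horizontal distance between can1_mid and tub_floor above 0.025 m) or (horizontal distance between can4_mid and can2_mid below 0.048 m and horizontal distance between can2_mid and tub_floor above 0.025 m) or (horizontal distance between can4_mid and can3_mid below 0.048 m and horizontal distance between can3_mid and tub_floor above 0.025 m) or (horizontal distance between can4_mid and can5_mid below 0.048 m and horizontal distance between can5_mid and tub_floor above 0.025 m) or (horizontal distance between can4_mid and can6_mid below 0.048 m and horizontal distance between can6_mid and tub_floor above 0.025 m) or (horizontal distance between can4_mid and can7_mid below 0.048 m and horizontal distance between can7_mid and tub_floor above 0.025 m)) and z of can5_mid in the frame of tub_floor between 0.038 and 0.048 m and ((horizontal distance between can5_mid and can1_mid below 0.048 m and horizontal distance between can1_mid and tub_floor above 0.025 m) or (horizontal distance between can5_mid and can2_mid below 0.048 m and horizontal distance between can2_mid and tub_floor above 0.025 m) or (horizontal distance between can5_mid and can3_mid below 0.048 m and horizontal distance between can3_mid and tub_floor above 0.025 m) or (horizontal distance between can5_mid and can4_mid below 0.048 m and horizontal distance between can4_mid and tub_floor above 0.025 m) or (horizontal distance between can5_mid and can6_mid below 0.048 m and horizontal distance between can6_mid and tub_floor above 0.025 m) or (horizontal distance between can5_mid and can7_mid below 0.048 m and horizontal distance between can7_mid and tub_floor above 0.025 m)) and z of can6_mid in the frame of tub_floor between 0.038 and 0.048 m and ((horizontal distance between can6_mid and can1_mid below 0.048 m and horizontal distance between can1_mid and tub_floor above 0.025 m) or (horizontal distance between can6_mid and can2_mid below 0.048 m and horizontal distance between can2_mid and tub_floor above 0.025 m) or (horizontal distance between can6_mid and can3_mid below 0.048 m and horizontal distance between can3_mid and tub_floor above 0.025 m) or (horizontal distance between can6_mid and can4_mid below 0.048 m and horizontal distance between can4_mid and tub_floor above 0.025 m) or (horizontal distance between can6_mid and can5_mid below 0.048 m and horizontal distance between can5_mid and tub_floor above 0.025 m) or (horizontal distance between can6_mid and can7_mid below 0.048 m and horizontal distance between can7_mid and tub_floor above 0.025 m)) and z of can7_mid in the frame of tub_floor between 0.038 and 0.048 m and ((horizontal distance between can7_mid and can1_mid below 0.048 m and horizontal distance between can1_mid and tub_floor above 0.025 m) or (horizontal distance between can7_mid and can2_mid below 0.048 m and horizontal distance between can2_mid and tub_floor above 0.025 m) or (horizontal distance between can7_mid and can3_mid below 0.048 m and horizontal distance between can3_mid and tub_floor above 0.025 m) or (horizontal distance between can7_mid and can4_mid below 0.048 m and horizontal distance between can4_mid and tub_floor above 0.025 m) or (horizontal distance between can7_mid and can5_mid below 0.048 m and horizontal distance between can5_mid and tub_floor above 0.025 m) or (horizontal distance between can7_mid and can6_mid below 0.048 m and horizontal distance between can6_mid and tub_floor above 0.025 m)) and horizontal distance between any of can1_mid, can2_mid, can3_mid, can4_mid, can5_mid, can6_mid, can7_mid and tub_floor below 0.01 m and horizontal distance between square_foot and rest_tile below 0.03 m and height (world z) of square_foot between 0.005 and 0.014 m and angle between square_foot's own z axis and vertical below 0.06 rad); the robot touches nothing.
It fails at once if the flux jar or the solder spool is shifted by more than 30 mm (distance of any of flux_pot, wire_spool from where it was at the start of the episode above 0.03 m).
Of can1, can2, can3, can4, can5, can6, can7 only 5 to 7 are there at a start; the rules pass over those that are not, and their reading is None.
At some moment in a run one of can1, can2, can3, can4, can5, can6, can7 may be knocked a few centimetres aside while the robot is not near it.
It also fails if it takes over 210 s, if anything falls off the work surface, if the arm or the gripper's body presses on something with over 40 N, if the wrist force passes 120 N, or if a joint passes its speed limit or range.

## Robot

A 6-joint arm with a two-finger parallel gripper is mounted at the origin on a cart in front of the work surface, level with it; the furniture and walls round the work are solid. World frame = base frame: x ahead of the robot, y to its left, z up, the work surface at z = 0. Lengths are in m, angles in rad, forces in N, time in s.
With the tool pointing down it reaches from about 0.35 to 0.95 m from the base axis. Payload 17.4 kg.
Tool frame: the origin (TCP) lies on the centre line of the jaws, within the pads' length; the fingertips stand 8 mm ahead of it and the grasp point (between the pads) lies 11 mm behind it; z points along the fingers, y is the line along which they close (so a half turn about z gives the same grasp; the last joint's range is limited). The gripper opens to 93 mm and grips with 3 to 60 N. Pads are 15 mm wide; open, the fingers measure 128 mm over their backs; the gripper's body (75 mm by 188 mm) begins 65 mm behind the grasp point.
Start: joints at [-1.209, 0.116, 1.442, -0, 1.584, -0.038], TCP at [0.263, -0.622, 0.227] pointing down, gripper open.
Joint ranges: [-2.83, 2.83], [-0.83, 2.19], [0.07, 2.5], [-1.14, 4.28], [0.01, 3], [-2.97, 2.97]. Speed limits (rad/s): [1.89, 1.89, 2.22, 3.14, 3.14, 3.14].

## Interface

Orientations are given as a rotation vector (axis times angle).
In Python, from station import bot gives the robot as it stands.
- The arm moves only by the tool play_rows, never from a script. Its argument "series" is a list of rows, each a list of 3 entries, a list of its own where there are three numbers: the shift along the tool's x, y, z normalised to -1 to 1, where 1 is 0.5 m, then the turn about the tool's z normalised to -1 to 1, where 1 is 0.5 rad, then the closure, from 0 (fully open) to 1 (shut). A call has 1 to 5 rows; each row is the pose to reach, as a shift and turn from the pose commanded when the call began, along the tool's axes at that moment; what a row does not reach only later rows make up. A row lasts 1/8 s, in which the tool goes at most 62.5 mm and 10.7 degrees, less where a joint would pass 70% of its speed; a pose out of reach is approached as far as the arm can. A call with a number of a shift or a turn outside -1 to 1 is refused whole. A call with a gripper value outside its range is refused whole. The fingers move at their own pace and stop on an object; "force" is the grip in N (left out, the last holds). Time passes only in rows, so rows that repeat a pose let the fingers close. It gives the time, the measured TCP pose, the force, the opening and the grip force at its end, in the units of the state.
- bot.sense(): the state, without advancing time (a new reading comes with each control period).
- bot.snapshot(name): name is "side" or "top"; returns a dict with "color" (420x560x3 uint8, red, green, blue), "fx", "fy", "cx", "cy" (pixels), "pose" (4x4, takes a point from camera to world coordinates). Camera axes: x right, y down, z forward; pixel columns grow to the right and rows downward; lengths in m; the calibration is good to about 2 mm. A picture is of the moment at which its call begins. There is no depth.
- bot.close_job(): hands the job in; it is judged then, once.
The state is a dict: "t": time; "joint_positions": joint angles; "dq": joint speeds; "tau": joint torques, N m; "tool_pos": TCP position; "tcp_rot": TCP orientation; "ft_force": force on the tool from outside, world axes, zero at the start; "moment": the same for the moment, N m; "grip_width": finger opening in m; "grasp_force": force on a finger pad.
Only numpy, scipy, OpenCV 4.12 (cv2) and the standard library are available. Lean on these libraries where they do the work, as an engineer would, in place of code of your own. Each camera call takes 0.05 s, during which the arm holds its last target. There are 200 camera calls.

## Working session

There is one attempt and no reset: what is moved stays moved. The work goes in short steps, Python scripts to look and compute and a tool call to move; the robot and the scene stay as the last step left them, time stands still between calls to the robot, and variables do not carry over. Pictures are saved under pics/ and viewed, at most 14 in all, crops included, and the job is handed in when it is done.

Besides the shell and the picture viewer there is one more tool, called as name(argument=value, ...), one argument or row to a line, values as JSON. play_rows: Moves the arm, as the interface text tells. Its arguments: {"type":"object","properties":{"series":{"type":"array","items":{"type":"array"}},"force":{"type":"number"}},"required":["series"]}

```bash
mkdir -p pics; ls; python3 - <<'E'
from station import bot
import cv2,numpy as np
print(bot.sense())
for n in("top","side"):
    s=bot.snapshot(n); cv2.imwrite(f"pics/{n}0.png",s["color"][:,:,::-1]); print(n,s["fx"],s["fy"],s["cx"],s["cy"],np.round(s["pose"],4).tolist())
E
```

```text
pics
{'t': 0.0, 'joint_positions': array([-1.20882475e+00,  1.16509214e-01,  1.44225522e+00,  1.21134094e-05,
        1.58400779e+00, -3.78016233e-02]), 'dq': array([-0.00016342, -0.00084233, -0.00151389, -0.00041076, -0.00065654,
        0.0005326 ]), 'tau': array([ 5.38181790e-03, -7.21262097e+01, -6.22609735e+01,  7.83150620e-02,
        2.38544581e-02, -1.15248085e-04]), 'tool_pos': array([ 0.26264223, -0.62159819,  0.22589575]), 'tcp_rot': array([-3.07789781e+00, -6.23557651e-01,  2.80127790e-04]), 'ft_force': array([-0.68154586, -0.07337906, -0.08494304]), 'moment': array([-0.00924672, -0.03365871, -0.00320646]), 'grasp_force': 0.0, 'grip_width': 0.09277740001539143}
top 534.8814130072552 534.8814130072552 283.3281381980631 204.24987119132877 [[-0.013, -0.9803, 0.1973, 0.2152], [-0.9999, 0.0111, -0.0105, -0.0641], [0.0081, -0.1974, -0.9803, 1.655], [0.0, 0.0, 0.0, 1.0]]
side 527.6365615603463 527.6365615603463 288.36514985515663 216.67298704193337 [[0.9778, -0.1212, 0.1712, 0.2828], [-0.2097, -0.5678, 0.796, -1.1693], [0.0007, -0.8142, -0.5806, 0.9066], [0.0, 0.0, 0.0, 1.0]]
```

View pics/top0.png

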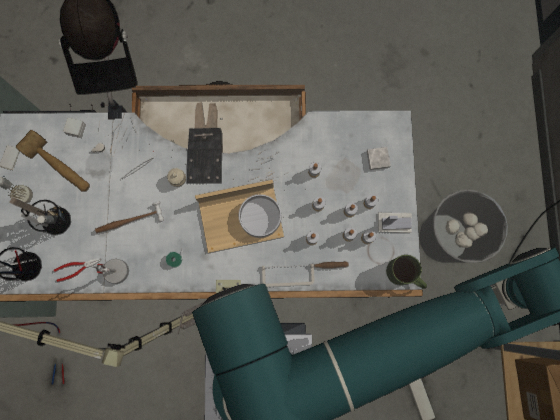

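View pics/side0.png

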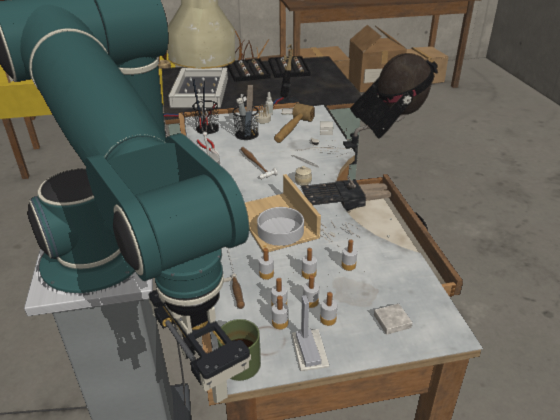

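The top view shows the caddy at about (240,217), its tub at (259,216), seven canisters between (312,170) and (369,238), the tile and square at (395,222), the flux jar at (176,176) and the spool at (173,259). I'll enlarge both views.

```bash
python3 - <<'E'
import cv2
a=cv2.imread("pics/top0.png")[150:275,190:415]; cv2.imwrite("pics/topc.png",cv2.resize(a,None,fx=3.5,fy=3.5,interpolation=cv2.INTER_CUBIC))
a=cv2.imread("pics/side0.png")[170:375,220:420]; cv2.imwrite("pics/sidec.png",cv2.resize(a,None,fx=2.9,fy=2.9,interpolation=cv2.INTER_CUBIC))
E
```

```text
(no output)
```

View pics/topc.png

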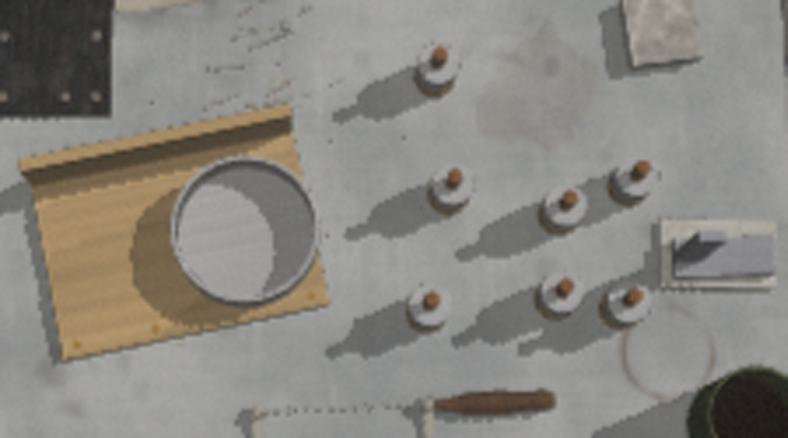

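View pics/sidec.png

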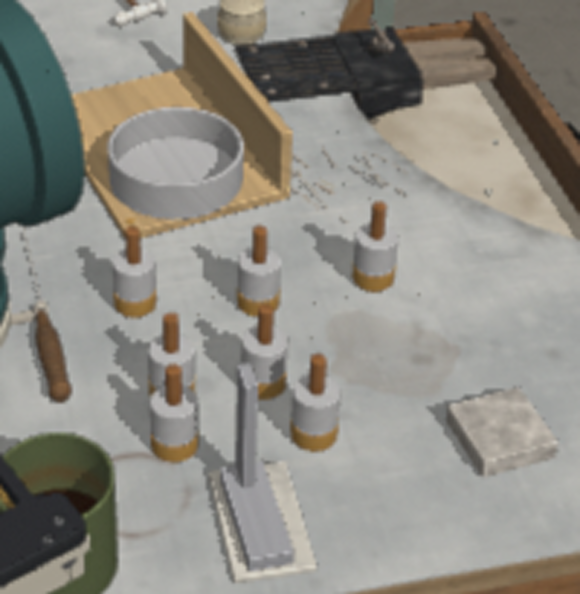

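The crops show the seven stem tips, the tub rim, the board corners and the square's blade tip clearly in both views. Next I fit the poses.

```bash
cat > h.py <<'E'
import numpy as np, cv2
from scipy.optimize import least_squares
from scipy.spatial.transform import Rotation as R
CAM={"top":(534.8814,283.3281,204.2499,[[-0.013,-0.9803,0.1973,0.2152],[-0.9999,0.0111,-0.0105,-0.0641],[0.0081,-0.1974,-0.9803,1.655]]),
"side":(527.6366,288.3651,216.6730,[[0.9778,-0.1212,0.1712,0.2828],[-0.2097,-0.5678,0.796,-1.1693],[0.0007,-0.8142,-0.5806,0.9066]])}
def proj(n,P):
    f,cx,cy,M=CAM[n];M=np.array(M);p=(np.atleast_2d(P)-M[:,3])@M[:,:3]
    return p[:,:2]/p[:,2:]*f+[cx,cy]
def ray(n,px,z):
    f,cx,cy,M=CAM[n];M=np.array(M);d=M[:,:3]@[(px[0]-cx)/f,(px[1]-cy)/f,1]
    return (M[:,3]+d*(z-M[2,3])/d[2])[:2]
def uncrop(c,o,s): return (np.array(c,float)+.5)/s-.5+o
def rz(L,p): # local pts (m) to world with p=(x,y,yaw)
    L=np.atleast_2d(np.array(L,float));c,s=np.cos(p[2]),np.sin(p[2])
    return np.c_[p[0]+c*L[:,0]-s*L[:,1],p[1]+s*L[:,0]+c*L[:,1],L[:,2]]
def fit(obs,p0): # obs: list of (cam, local xyz, px)
    r=lambda p:np.concatenate([(proj(n,rz(l,p))-px).ravel() for n,l,px in obs])
    s=least_squares(r,p0,loss='soft_l1');return s.x,r(s.x).reshape(-1,2)
def delta(st,target,yaw): # shift in tool axes /0.5, turn/0.5 ; yaw = world direction of tool y (mod pi)
    M=R.from_rotvec(st["tcp_rot"]).as_matrix()
    d=M.T@(np.array(target)-st["tool_pos"])/.5
    cur=np.arctan2(M[1,1],M[0,1]);a=(yaw-cur+np.pi/2)%np.pi-np.pi/2
    return np.round(d,3),round(-a/.5,3)
E
python3 - <<'E'
from h import *
T=lambda u,v:uncrop((u,v),(190,150),3.5); S=lambda u,v:uncrop((u,v),(220,170),2.9)
t=dict(A=(439,51),B=(455,176),C=(569,196),D=(643,167),E=(432,298),F=(567,286),G=(633,293))
s=dict(A=(378,206),B=(260,230),C=(265,308),D=(317,358),E=(134,231),F=(171,318),G=(174,370))
for k in t: print(k,ray("top",T(*t[k]),.086).round(4),ray("side",S(*s[k]),.086).round(4))
L=lambda x,y,z:np.array([x,y,z])/1000
obs=[("top",L(-85,120,0),T(62,361)),("top",L(-85,-120,0),T(328,304)),("top",L(85,120,80),T(18,160)),("top",L(85,-120,80),T(290,104)),
("top",L(-10,-60,52),T(245,230)),("side",L(-10,-60,52),S(176,143)),("side",L(85,-120,0),S(290,192)),("side",L(-85,-120,0),S(128,233)),("side",L(85,-120,80),S(291,156)),("side",L(85,120,80),S(187,13))]
p,r=fit(obs,[.55,-.05,.2]);print("caddy",p,np.degrees(p[2]));print(r.round(1).tolist())
print("tub",rz(L(-10,-60,0),p))
for n,px in(("top",T(245,230)),("side",S(176,143))):print(n,ray(n,px,.052))
# tile corners
for q in((662,218),(777,222),(775,291),(657,287)):print("tile",ray("top",T(*q),.008))
for q in((208,475),(287,460),(316,568),(232,579)):print("tileS",ray("side",S(*q),.008))
print("blade top",ray("top",T(712,236),.128),ray("side",S(249,370),.128))
E
```

```text
A [ 0.654 -0.179] [ 0.6547 -0.1786]
B [ 0.543 -0.19 ] [ 0.5465 -0.1893]
C [ 0.5244 -0.2871] [ 0.5266 -0.286 ]
D [ 0.549  -0.3516] [ 0.5517 -0.3498]
E [ 0.4378 -0.1677] [ 0.4415 -0.1682]
F [ 0.4467 -0.2824] [ 0.4509 -0.2819]
G [ 0.4401 -0.3381] [ 0.4418 -0.3397]
caddy [0.50467222 0.05299182 0.20392635] 11.684119090977724
[[0.7, 0.2], [0.4, -0.0], [-0.8, -0.4], [-0.6, -0.9], [-0.3, -0.9], [-1.0, 1.0], [-0.5, 2.7], [-1.2, 4.1], [0.2, -8.3], [0.7, -0.6]]
tub [[ 0.50703038 -0.00779008  0.        ]]
top [ 0.50416734 -0.00874242]
side [ 0.51077894 -0.00380023]
tile [ 0.51871153 -0.38083346]
tile [ 0.51388071 -0.48387629]
tile [ 0.45152747 -0.4783237 ]
tile [ 0.45635902 -0.37336773]
tileS [ 0.45995261 -0.37901455]
tileS [ 0.52351773 -0.37687689]
tileS [ 0.51751381 -0.48192001]
tileS [ 0.45575923 -0.47870142]
blade top [ 0.4809412 -0.3985574] [ 0.48658936 -0.39343136]
```

```bash
python3 - <<'E'
import cv2
a=cv2.imread("pics/top0.png")[205:240,370:420]; a=cv2.resize(a,None,fx=9,fy=9,interpolation=cv2.INTER_CUBIC)
b=cv2.imread("pics/side0.png")[290:375,285:335]; b=cv2.resize(b,None,fx=6.5,fy=6.5,interpolation=cv2.INTER_CUBIC)
import numpy as np
c=np.zeros((560,790,3),np.uint8);c[:315,:450]=a;c[:552,460:785]=b;cv2.imwrite("pics/sq.png",c)
E
```

```text
(no output)
```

View pics/sq.png

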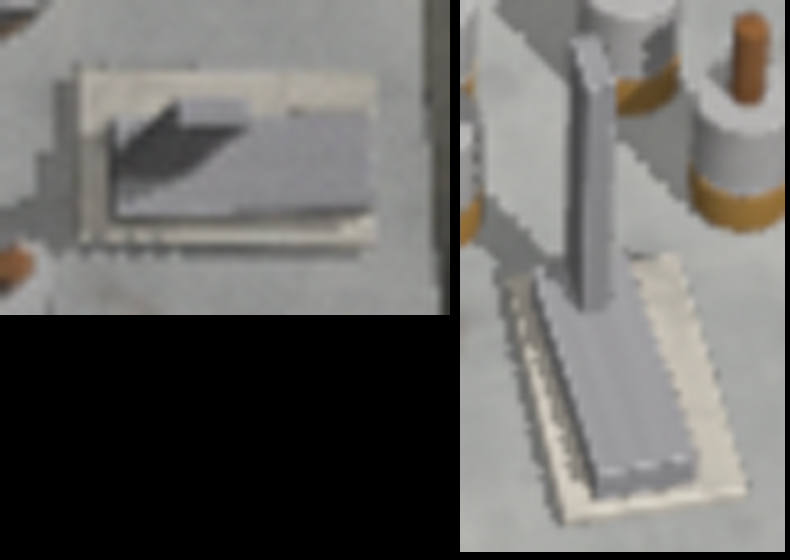

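```bash
python3 - <<'E'
from h import *
a=cv2.imread("pics/top0.png")[175:258,190:290]; a=cv2.resize(a,None,fx=4,fy=4,interpolation=cv2.INTER_CUBIC)
b=cv2.imread("pics/side0.png")[165:260,235:330]; b=cv2.resize(b,None,fx=4,fy=4,interpolation=cv2.INTER_CUBIC)
c=np.zeros((390,790,3),np.uint8);c[:332,:400]=a;c[:380,405:785]=b
cv2.imwrite("pics/cad.png",c)
T=lambda u,v:uncrop((u,v),(370,205),9);S=lambda u,v:uncrop((u-460,v),(285,290),6.5)
L=lambda x,y,z:np.array([x,y,z])/1000
foot=[("top",L(-45,-17,22),T(372,110)),("top",L(-45,17,22),T(374,206)),("top",L(45,17,22),T(116,214)),
("top",L(45,0,128),T(179,112)),("top",L(21,0,128),T(246,112)),("side",L(-45,17,22),S(598,472)),("side",L(-45,-17,22),S(692,460)),("side",L(33,0,128),S(592,63)),("side",L(45,17,22),S(536,272))]
# square local +x = blade end; +y toward world -x when yaw=90deg
for sel in(("top",),("side",),("top","side")):
    p,r=fit([o for o in foot if o[0] in sel],[.48,-.43,1.57]);print(sel,p.round(4),r.round(1).tolist())
    print(" blade",rz(L(33,0,0),p))
E
```

```text
('top',) [ 0.482  -0.4317  1.5865] [[-0.3, 0.0], [0.3, 0.2], [0.0, 0.1], [-0.4, 0.0], [0.3, -0.2]]
 blade [[ 0.48144397 -0.39872449  0.        ]]
('side',) [ 0.4849 -0.4312  1.5698] [[-0.6, 0.8], [0.7, -0.1], [0.5, -0.3], [-0.6, -0.4]]
 blade [[ 0.48492482 -0.39822425  0.        ]]
('top', 'side') [ 0.4835 -0.4316  1.5801] [[-0.3, -0.4], [0.3, -0.2], [-0.1, -0.5], [-0.5, -0.6], [0.3, -0.8], [-1.0, 1.1], [0.3, 0.1], [-0.3, -0.1], [-1.4, -0.1]]
 blade [[ 0.48319204 -0.39859875  0.        ]]
```

View pics/cad.png

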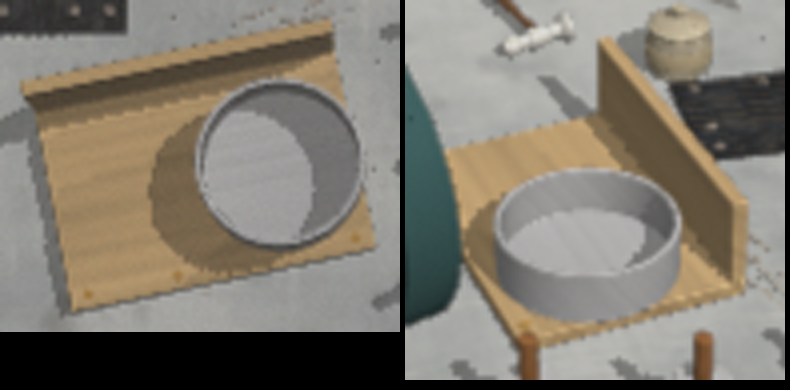

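```bash
python3 - <<'E'
from h import *
T=lambda u,v:uncrop((u,v),(190,175),4);S=lambda u,v:uncrop((u-405,v),(235,165),4)
L=lambda x,y,z:np.array([x,y,z])/1000
obs=[("top",L(-85,120,6),T(71,309)),("top",L(-85,-120,6),T(375,245)),("top",L(85,120,80),T(22,85)),("top",L(85,-120,80),T(331,20)),
("side",L(85,-120,0),S(743,292)),("side",L(-85,-120,0),S(520,345)),("side",L(85,-120,80),S(748,198)),("side",L(73,120,80),S(598,38)),("side",L(73,-120,80),S(734,206))]
a=np.linspace(0,2*np.pi,13)[:-1]
# rim extremes via projected circle
def rim(n,p):
    t=np.linspace(0,2*np.pi,400);q=proj(n,rz(np.c_[-.01+.065*np.cos(t),-.06+.065*np.sin(t),np.full(400,.052)],p));return np.r_[q.min(0),q.max(0)]
rt=np.r_[T(195,78),T(365,248)];rs=np.r_[S(495,168),S(682,278)]
def res(p,sel):
    o=[(proj(n,rz(l,p))-px).ravel() for n,l,px in obs if n in sel]
    if "top" in sel:o.append(rim("top",p)-rt)
    if "side" in sel:o.append(rim("side",p)-rs)
    return np.concatenate(o)
for sel in(["top"],["side"],["top","side"]):
    s=least_squares(res,[.505,.05,.2],args=(sel,),loss='soft_l1');print(sel,s.x,res(s.x,sel).round(1).tolist(),"tub",rz(L(-10,-60,0),s.x).round(4))
p=s.x;print("corner",rz(L(73,70,12),p))
from station import bot
print(delta(bot.sense(),[.483,-.3985,.25],0.008))
E
```

```text
['top'] [0.50349721 0.05228183 0.192995  ] [0.2, 0.9, 0.4, 1.2, -0.7, -1.0, 0.1, -0.4, -0.2, 0.0, 0.0, -0.4] tub [[ 0.5052 -0.0085  0.    ]]
['side'] [0.50838155 0.05645349 0.19146589] [0.7, 0.3, -0.3, 2.2, 0.5, 0.5, -0.1, -0.5, 0.0, -0.5, -0.4, -0.7, -0.3, -0.8] tub [[ 0.51   -0.0044  0.    ]]
['top', 'side'] [0.50607901 0.053155   0.19820296] [0.2, 0.2, 0.2, 0.1, -1.1, -1.6, -0.3, -1.4, 0.4, 1.0, -0.6, 3.1, 0.2, 1.1, -0.9, 0.2, -0.3, 0.2, -0.5, -0.9, -0.3, -1.4, -0.9, -0.0, -0.6, 0.1] tub [[ 0.5081 -0.0076  0.    ]]
corner [[0.56386627 0.13615881 0.012     ]]
(array([ 0.58 , -0.24 , -0.048]), np.float64(-2.358))
```

play_rows(
  series=[
    [[0.1,-0.04,-0.048],-0.35,0],
    [[0.22,-0.09,-0.048],-0.7,0],
    [[0.34,-0.14,-0.048],-1,0],
    [[0.46,-0.19,-0.048],-1,0],
    [[0.58,-0.24,-0.048],-1,0],
  ],
)

```text
t: 0.72
tool_pos: [0.4772, -0.4038, 0.2504]
tcp_rot: [-2.829, -1.366, 0.0]
ft_force: [-0.0, -0.7, -0.5]
grip_width: 0.0932
grasp_force: 0.0
```

play_rows(
  series=[
    [[0,0,0],-0.36,0],
    [[0,0,0],-0.72,0],
    [[0,0,0],-1,0],
    [[0,0,0],-1,0],
  ],
)

```text
t: 1.23
tool_pos: [0.4761, -0.4054, 0.2503]
tcp_rot: [-2.403, -2.022, 0.0]
ft_force: [-0.2, 0.4, -0.2]
grip_width: 0.0928
grasp_force: 0.0
```

play_rows(
  series=[
    [[0,0,0],-0.358,0],
    [[0,0,0],-0.358,0],
    [[0,0,0],-0.358,0],
  ],
)

```text
t: 1.6
tool_pos: [0.4761, -0.4055, 0.2505]
tcp_rot: [-2.219, -2.224, -0.0]
ft_force: [0.1, -0.1, -0.3]
grip_width: 0.0928
grasp_force: 0.0
```

```bash
python3 - <<'E'
from h import *
from station import bot
s=bot.sense();print(s["tool_pos"],s["joint_positions"])
print(delta(s,[.483,-.3985,.25],0.009),delta(s,[.483,-.3985,.097],0.009))
E
```

```text
[ 0.4760878  -0.40550953  0.25053252] [-7.46312129e-01  3.24872908e-03  1.52093468e+00  3.01883972e-05
  1.61759650e+00 -7.48705929e-01]
(array([0.014, 0.014, 0.001]), np.float64(-0.013)) (array([0.014, 0.014, 0.307]), np.float64(-0.013))
```

play_rows(
  series=[
    [[0.014,0.014,0.1],-0.013,0],
    [[0.014,0.014,0.2],-0.013,0],
    [[0.014,0.014,0.26],-0.013,0],
    [[0.014,0.014,0.307],-0.013,0],
    [[0.014,0.014,0.307],-0.013,0.4],
  ],
  force=20,
)

```text
t: 2.22
tool_pos: [0.4824, -0.3979, 0.0954]
tcp_rot: [-2.207, -2.232, 0.0]
ft_force: [1.1, -0.5, -0.3]
grip_width: 0.087
grasp_force: 0.0
```

```bash
python3 - <<'E'
from h import *
from station import bot
s=bot.snapshot("side"); a=s["color"][250:380,230:380,::-1]
t=bot.snapshot("top");b=t["color"][190:260,340:425,::-1]
c=np.zeros((520,790,3),np.uint8);c[:494,:570]=cv2.resize(a,(570,494),interpolation=cv2.INTER_CUBIC);c[:176,575:788]=cv2.resize(b,(213,176));cv2.imwrite("pics/g1.png",c)
print(bot.sense()["tool_pos"],bot.sense()["ft_force"])
E
```

```text
[ 0.48329117 -0.398679    0.09810335] [0.55874128 0.61518255 0.6822092 ]
```

View pics/g1.png

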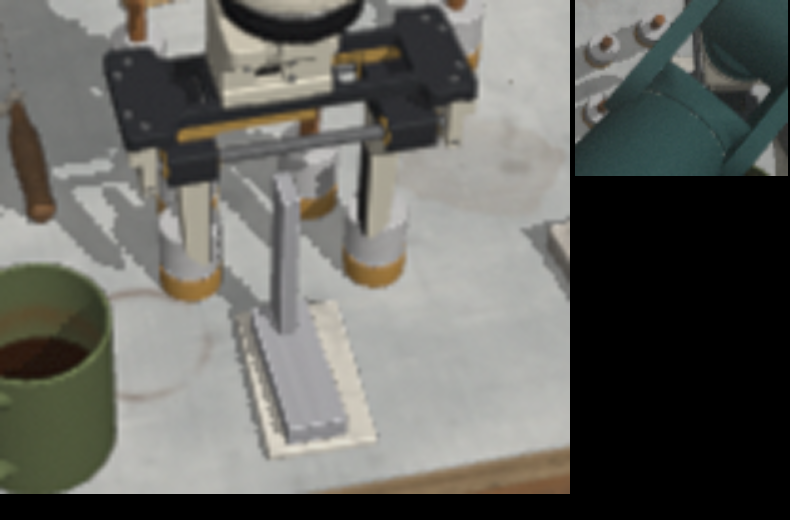

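The blade (286,180) stands midway between the fingers (195 and 375), so I can close now.

play_rows(
  series=[
    [[0,0,0],0,0.7],
    [[0,0,0],0,0.8],
    [[0,0,0],0,0.85],
    [[0,0,0],0,1],
    [[0,0,0],0,1],
  ],
  force=10,
)

```text
t: 2.95
tool_pos: [0.4831, -0.3985, 0.0972]
tcp_rot: [2.205, 2.237, -0.0]
ft_force: [-0.5, -1.3, 0.5]
grip_width: 0.0294
grasp_force: 0.0
```

play_rows(
  series=[
    [[0,0,0],0,1],
    [[0,0,0],0,1],
    [[0,0,0],0,1],
  ],
  force=55,
)

```text
t: 3.32
tool_pos: [0.483, -0.3984, 0.0971]
tcp_rot: [-2.205, -2.237, -0.0]
ft_force: [-0.1, 0.3, -0.8]
grip_width: 0.0096
grasp_force: 55.0
```

```bash
python3 - <<'E'
from station import bot
s=bot.sense();print(s["tool_pos"],s["tcp_rot"],s["grip_width"],s["grasp_force"],s["ft_force"])
E
```

```text
[ 0.4830385  -0.39840559  0.09707161] [-2.20519964e+00 -2.23726756e+00 -3.81863889e-05] 0.009630841794096451 54.9996542930603 [-0.12039774  0.28780201 -0.80567432]
```

play_rows(
  series=[
    [[0,0,-0.04],0,1],
    [[0,0,-0.1],0,1],
    [[0,0,-0.18],0,1],
    [[0,0,-0.25],0,1],
    [[0,0,-0.25],0,1],
  ],
)

```text
t: 3.95
tool_pos: [0.4838, -0.399, 0.2262]
tcp_rot: [2.201, 2.234, 0.0]
ft_force: [0.4, 0.5, -2.4]
grip_width: 0.0098
grasp_force: 55.0
```

```bash
python3 - <<'E'
from h import *
from station import bot
s=bot.sense();print(s["tool_pos"],s["grip_width"],s["ft_force"],s["moment"])
print(delta(s,[*rz([.041,.07,0],[.506,.0535,.193])[0,:2],.222],.193-np.pi/2))
E
```

```text
[ 0.48377694 -0.39902351  0.22623869] 0.009769178869817628 [ 0.35768105  0.47220692 -2.38514965] [-0.00861638 -0.09378722  0.00239499]
(array([1.057, 0.113, 0.005]), np.float64(2.785))
```

play_rows(
  series=[
    [[0.09,0.01,0],0,1],
    [[0.2,0.02,0],0,1],
    [[0.31,0.033,0],0,1],
    [[0.42,0.045,0],0,1],
    [[0.53,0.057,0],0,1],
  ],
)

```text
t: 4.58
tool_pos: [0.5072, -0.1312, 0.2211]
tcp_rot: [-2.205, -2.236, 0.001]
ft_force: [1.0, -0.3, -2.7]
grip_width: 0.0098
grasp_force: 55.0
```

play_rows(
  series=[
    [[0.11,0.01,0],0,1],
    [[0.22,0.02,0],0,1],
    [[0.33,0.033,0],0,1],
    [[0.44,0.045,0],0,1],
    [[0.527,0.056,0],0,1],
  ],
)

```text
t: 5.2
tool_pos: [0.5314, 0.1329, 0.2211]
tcp_rot: [-2.204, -2.238, 0.001]
ft_force: [0.2, -1.1, -1.7]
grip_width: 0.0097
grasp_force: 55.0
```

play_rows(
  series=[
    [[0,0,0],0.25,1],
    [[0,0,0],0.5,1],
    [[0,0,0],0.75,1],
    [[0,0,0],1,1],
  ],
)

```text
t: 5.7
tool_pos: [0.5315, 0.1308, 0.2209]
tcp_rot: [-2.693, -1.617, 0.002]
ft_force: [0.6, 0.1, -3.0]
grip_width: 0.0099
grasp_force: 55.0
```

play_rows(
  series=[
    [[0,0,0],0.25,1],
    [[0,0,0],0.5,1],
    [[0,0,0],0.75,1],
    [[0,0,0],1,1],
  ],
)

```text
t: 6.2
tool_pos: [0.5315, 0.1308, 0.221]
tcp_rot: [-3.01, -0.9, 0.002]
ft_force: [0.8, -0.2, -2.7]
grip_width: 0.0096
grasp_force: 55.0
```

play_rows(
  series=[
    [[0,0,0],0.25,1],
    [[0,0,0],0.5,1],
    [[0,0,0],0.785,1],
    [[0,0,0],0.785,1],
    [[0,0,0],0.785,1],
  ],
)

```text
t: 6.82
tool_pos: [0.5317, 0.1308, 0.2216]
tcp_rot: [3.126, 0.307, -0.001]
ft_force: [-0.3, -0.6, -2.6]
grip_width: 0.0098
grasp_force: 55.0
```

```bash
python3 - <<'E'
from h import *
from station import bot
s=bot.sense();print(s["tool_pos"],s["grip_width"],s["ft_force"],s["moment"])
print(delta(s,[*rz([.041,.07,0],[.506,.0535,.193])[0,:2],.111],.193-np.pi/2))
E
```

```text
[0.53173129 0.13078211 0.22161354] 0.009805940941696142 [-0.34796916 -0.58501098 -2.58048726] [ 0.07499549 -0.09128655 -0.03282086]
(array([0.002, 0.002, 0.221]), np.float64(0.006))
```

play_rows(
  series=[
    [[0.002,0.002,0.07],0,1],
    [[0.002,0.002,0.14],0,1],
    [[0.002,0.002,0.2],0,1],
    [[0.002,0.002,0.22],0,1],
  ],
)

```text
t: 7.32
tool_pos: [0.5323, 0.1299, 0.1103]
tcp_rot: [3.126, 0.305, -0.004]
ft_force: [-1.2, -0.3, -1.7]
grip_width: 0.0094
grasp_force: 55.0
```

```bash
python3 - <<'E'
from h import *
from station import bot
s=bot.snapshot("side"); a=s["color"][120:260,210:340,::-1]
t=bot.snapshot("top");b=t["color"][165:265,180:300,::-1]
c=np.zeros((560,800,3),np.uint8);c[:448,:416]=cv2.resize(a,None,fx=3.2,fy=3.2,interpolation=cv2.INTER_CUBIC);c[:320,416:800]=cv2.resize(b,None,fx=3.2,fy=3.2,interpolation=cv2.INTER_CUBIC);cv2.imwrite("pics/g2.png",c)
print(bot.sense()["tool_pos"],bot.sense()["ft_force"])
E
```

```text
[0.53281499 0.12999276 0.11161535] [ 0.41505428 -0.69807965 -1.71351625]
```

View pics/g2.png

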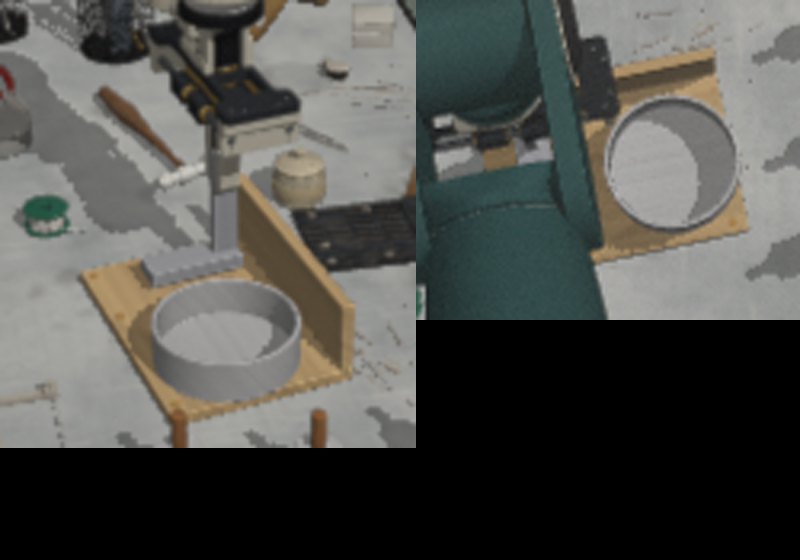

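The square hovers over the bare base at about (195,265) in the side crop, parallel to the caddy and clear of the back board. I'll lower it to contact.

play_rows(
  series=[
    [[0,0,0.006],0,1],
    [[0,0,0.012],0,1],
    [[0,0,0.016],0,1],
    [[0,0,0.016],0,1],
  ],
)

```text
t: 7.92
tool_pos: [0.5331, 0.1301, 0.1042]
tcp_rot: [-3.127, -0.302, 0.0]
ft_force: [-0.6, 0.1, -2.4]
grip_width: 0.01
grasp_force: 55.0
```

play_rows(
  series=[
    [[0,0,0.002],0,1],
    [[0,0,0.004],0,1],
    [[0,0,0.004],0,1],
    [[0,0,0.004],0,1],
  ],
)

```text
t: 8.43
tool_pos: [0.5331, 0.13, 0.1021]
tcp_rot: [-3.127, -0.302, 0.0]
ft_force: [0.8, 0.1, -2.0]
grip_width: 0.0098
grasp_force: 55.0
```

play_rows(
  series=[
    [[0,0,0.002],0,1],
    [[0,0,0.002],0,1],
    [[0,0,0.003],0,1],
    [[0,0,0.003],0,1],
  ],
)

```text
t: 8.93
tool_pos: [0.5333, 0.1301, 0.1015]
tcp_rot: [-3.127, -0.302, -0.001]
ft_force: [-1.3, -1.2, 9.0]
grip_width: 0.0101
grasp_force: 55.0
```

play_rows(
  series=[
    [[0.004,0,0],0,1],
    [[0.01,0,0],0,1],
    [[0.018,0,0],0,1],
    [[0.024,0,0],0,1],
    [[0.024,0,0],0,1],
  ],
)

```text
t: 9.55
tool_pos: [0.545, 0.1324, 0.1015]
tcp_rot: [-3.127, -0.302, -0.0]
ft_force: [-3.8, -0.2, 9.0]
grip_width: 0.0096
grasp_force: 55.0
```

play_rows(
  series=[
    [[0.004,0,0],0,1],
    [[0.008,0,0],0,1],
    [[0.01,0,0],0,1],
    [[0.01,0,0],0,1],
  ],
)

```text
t: 10.05
tool_pos: [0.5496, 0.1333, 0.1015]
tcp_rot: [3.127, 0.302, -0.001]
ft_force: [-7.0, -0.8, 10.6]
grip_width: 0.01
grasp_force: 55.0
```

play_rows(
  series=[
    [[0.002,0,0],0,1],
    [[0.004,0,0],0,1],
    [[0.004,0,0],0,1],
  ],
)

```text
t: 10.42
tool_pos: [0.5508, 0.1335, 0.1015]
tcp_rot: [3.127, 0.302, -0.004]
ft_force: [-16.6, -3.5, 15.5]
grip_width: 0.0096
grasp_force: 55.0
```

play_rows(
  series=[
    [[0.001,0,0],0,1],
    [[0.001,0,0],0,1],
    [[0.001,0,0],0,1],
    [[0.001,0,0],0,1],
    [[0.001,0,0],0,1],
  ],
)

```text
t: 11.05
tool_pos: [0.5509, 0.1335, 0.1016]
tcp_rot: [3.127, 0.303, -0.005]
ft_force: [-19.2, -5.0, 17.6]
grip_width: 0.0097
grasp_force: 55.0
```

play_rows(
  series=[
    [[0,0,0],0,1],
    [[0,0,0],0,1],
    [[0,0,0],0,1],
    [[0,0,0],0,1],
    [[0,0,0],0,1],
  ],
)

```text
t: 11.68
tool_pos: [0.5509, 0.1335, 0.1016]
tcp_rot: [3.127, 0.302, -0.005]
ft_force: [-19.9, -4.0, 17.7]
grip_width: 0.0096
grasp_force: 55.0
```

```bash
python3 - <<'E'
from h import *
from station import bot
s=bot.snapshot("side"); a=s["color"][170:260,225:335,::-1]
cv2.imwrite("pics/g3.png",cv2.resize(a,None,fx=6.5,fy=6.5,interpolation=cv2.INTER_CUBIC))
print(bot.sense()["tool_pos"],bot.sense()["ft_force"],bot.sense()["moment"])
E
```

```text
[0.55085142 0.13353567 0.10152226] [-19.29553944  -3.94836383  18.08022922] [-0.75325264  3.77216105 -0.02465918]
```

View pics/g3.png

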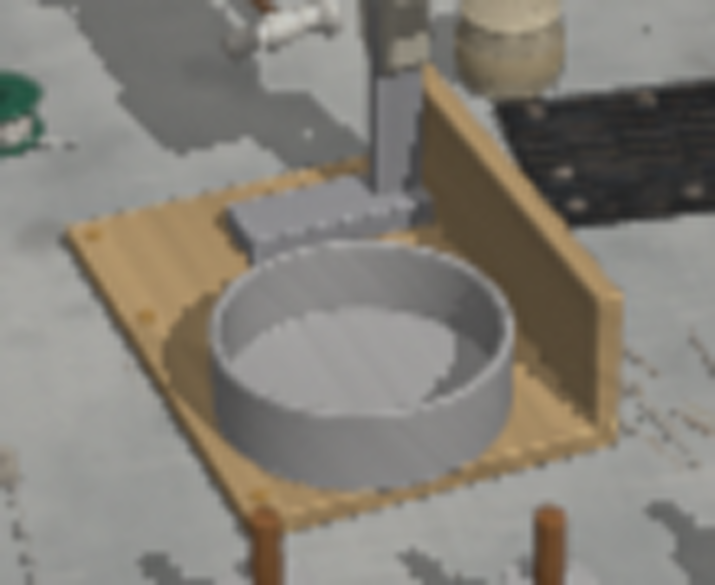

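The square sits flush: its foot lies on the base, and the blade touches the back board at about (420,200). It has been held for more than a second with about 19 N into the back board and about 20 N into the base. I'll return it now.

play_rows(
  series=[
    [[-0.01,0,0],0,1],
    [[-0.04,0,-0.01],0,1],
    [[-0.05,0,-0.08],0,1],
    [[-0.05,0,-0.17],0,1],
    [[-0.05,0,-0.25],0,1],
  ],
)

```text
t: 12.35
tool_pos: [0.5269, 0.1288, 0.227]
tcp_rot: [3.127, 0.302, -0.0]
ft_force: [-0.0, 0.4, -2.3]
grip_width: 0.0099
grasp_force: 55.0
```

play_rows(
  series=[
    [[0,0,0],-0.25,1],
    [[0,0,0],-0.5,1],
    [[0,0,0],-0.75,1],
    [[0,0,0],-1,1],
  ],
)

```text
t: 12.85
tool_pos: [0.527, 0.1289, 0.2253]
tcp_rot: [-2.953, -1.073, 0.001]
ft_force: [-0.5, 0.8, -2.5]
grip_width: 0.0098
grasp_force: 55.0
```

play_rows(
  series=[
    [[0,0,0],-0.25,1],
    [[0,0,0],-0.5,1],
    [[0,0,0],-0.75,1],
    [[0,0,0],-1,1],
  ],
)

```text
t: 13.35
tool_pos: [0.527, 0.1289, 0.2253]
tcp_rot: [-2.595, -1.77, 0.001]
ft_force: [0.3, -0.6, -2.6]
grip_width: 0.0098
grasp_force: 55.0
```

play_rows(
  series=[
    [[0,0,0],-0.25,1],
    [[0,0,0],-0.5,1],
    [[0,0,0],-0.75,1],
    [[0,0,0],-0.75,1],
    [[0,0,0],-0.75,1],
  ],
)

```text
t: 13.98
tool_pos: [0.5274, 0.1289, 0.2256]
tcp_rot: [-2.228, -2.215, 0.0]
ft_force: [0.2, -0.2, -3.1]
grip_width: 0.0096
grasp_force: 55.0
```

```bash
python3 - <<'E'
from h import *
from station import bot
s=bot.sense();print(s["tool_pos"],s["grip_width"],s["ft_force"],s["moment"])
print(delta(s,[.4865,-.397,.22],0))
E
```

```text
[0.5274088  0.12891561 0.22556327] 0.009574788885397489 [ 0.21514435 -0.20455584 -3.10957039] [ 0.06201042 -0.09112732  0.02055636]
(array([-1.052, -0.076,  0.011]), np.float64(-0.012))
```

play_rows(
  series=[
    [[-0.09,-0.006,0],0,1],
    [[-0.2,-0.014,0],0,1],
    [[-0.31,-0.022,0],0,1],
    [[-0.42,-0.03,0],0,1],
    [[-0.53,-0.038,0],0,1],
  ],
)

```text
t: 14.6
tool_pos: [0.5073, -0.1376, 0.2258]
tcp_rot: [2.227, 2.215, 0.0]
ft_force: [0.8, 0.4, -2.9]
grip_width: 0.0098
grasp_force: 55.0
```

play_rows(
  series=[
    [[-0.11,-0.007,0],0,1],
    [[-0.22,-0.015,0],0,1],
    [[-0.33,-0.023,0],0,1],
    [[-0.44,-0.032,0],0,1],
    [[-0.522,-0.038,0],0,1],
  ],
)

```text
t: 15.22
tool_pos: [0.4874, -0.399, 0.2254]
tcp_rot: [-2.228, -2.214, 0.0]
ft_force: [1.6, 0.9, -2.2]
grip_width: 0.0098
grasp_force: 55.0
```

play_rows(
  series=[
    [[0,0,0.07],0,1],
    [[0,0,0.14],0,1],
    [[0,0,0.2],0,1],
    [[0,0,0.235],0,1],
    [[0,0,0.235],0,1],
  ],
)

```text
t: 15.85
tool_pos: [0.4878, -0.3966, 0.1073]
tcp_rot: [-2.224, -2.216, 0.0]
ft_force: [0.5, -0.3, -1.8]
grip_width: 0.0097
grasp_force: 55.0
```

```bash
python3 - <<'E'
from h import *
from station import bot
s=bot.sense();print(s["tool_pos"],s["grip_width"],s["ft_force"],s["moment"])
print(delta(s,[.4865,-.397,.0975],0))
E
```

```text
[ 0.48777473 -0.39658968  0.10727476] 0.00965126371844845 [ 0.5140532  -0.33240692 -1.81690434] [ 0.01120181 -0.07053976 -0.00404193]
(array([-0.001, -0.003,  0.02 ]), np.float64(-0.008))
```

play_rows(
  series=[
    [[0,0,0.008],0,1],
    [[0,0,0.016],0,1],
    [[0,0,0.0185],0,1],
    [[0,0,0.021],0,1],
    [[0,0,0.021],0,1],
  ],
)

```text
t: 16.48
tool_pos: [0.4881, -0.3969, 0.0977]
tcp_rot: [2.225, 2.218, 0.0]
ft_force: [-0.2, 0.3, -3.8]
grip_width: 0.0095
grasp_force: 55.0
```

play_rows(
  series=[
    [[0,0,0],0,0.75],
    [[0,0,0],0,0.7],
    [[0,0,0],0,0.7],
    [[0,0,0],0,0.7],
  ],
)

```text
t: 16.98
tool_pos: [0.4881, -0.3969, 0.0977]
tcp_rot: [2.225, 2.218, -0.0]
ft_force: [-0.4, 0.3, -0.4]
grip_width: 0.0278
grasp_force: 0.0
```

play_rows(
  series=[
    [[0,0,-0.05],0,0.7],
    [[0,0,-0.12],0,0.7],
    [[0,0,-0.2],0,0.7],
    [[0,0,-0.25],0,0.7],
    [[0.2,0,-0.25],0,0.7],
  ],
)

```text
t: 17.6
tool_pos: [0.4885, -0.3361, 0.2244]
tcp_rot: [2.226, 2.213, 0.0]
ft_force: [1.6, 0.2, -0.1]
grip_width: 0.0281
grasp_force: 0.0
```

```bash
python3 - <<'E'
from h import *
from station import bot
s=bot.sense();print(s["tool_pos"],s["tcp_rot"],s["joint_positions"])
A=bot.snapshot("side")["color"][170:370,220:410,::-1]
t=bot.snapshot("top")["color"][150:275,190:415,::-1]
cv2.imwrite("pics/t4raw.png",t);cv2.imwrite("pics/s4raw.png",A)
c=np.zeros((600,800,3),np.uint8);c[:600,:380]=cv2.resize(A,(380,600)[::1] if 0 else (380,400),interpolation=cv2.INTER_CUBIC).__class__((600,380,3)) if 0 else c[:600,:380]
c[:400,:380]=cv2.resize(A,None,fx=2,fy=2,interpolation=cv2.INTER_CUBIC);c[:233,380:800]=cv2.resize(t,(420,233),interpolation=cv2.INTER_CUBIC)
cv2.imwrite("pics/g4.png",c[:400])
E
```

```text
[ 0.48854537 -0.33606568  0.22440401] [2.22647907e+00 2.21269611e+00 7.71868013e-05] [-6.45408826e-01 -6.33835490e-02  1.62808343e+00 -3.23049536e-04
  1.57430576e+00 -6.39200703e-01]
```

View pics/g4.png

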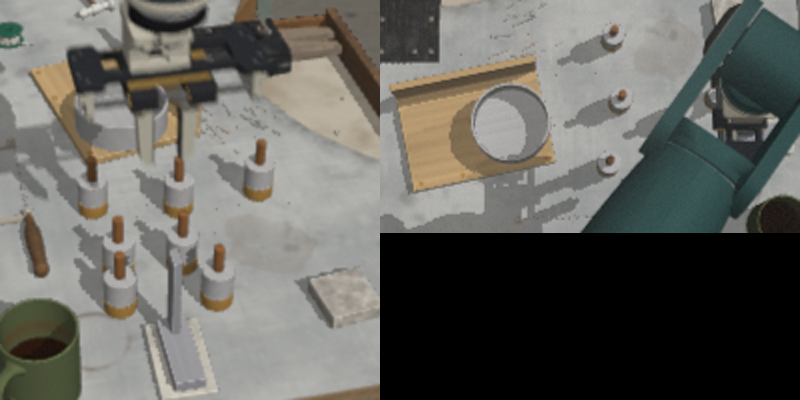

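The square stands upright on its tile at about (183,360) in the side crop. All seven canisters are still in place, and the gripper is open 28 mm. I'll compute the moves for the canisters.

```bash
cat > cans.py <<'E'
from h import *
from station import bot
P=dict(A=(.6544,-.1788),B=(.545,-.1897),C=(.5255,-.2866),D=(.5505,-.3507),E=(.4397,-.168),F=(.4488,-.282),G=(.441,-.339))
def tips(n):
    im=bot.snapshot(n)["color"]; h=cv2.cvtColor(im,cv2.COLOR_RGB2HSV).astype(int)
    m=((h[...,0]<14)&(h[...,1]>95)&(h[...,2]>50)).astype(np.uint8)
    k,lab,st,ce=cv2.connectedComponentsWithStats(m);out=[]
    for i in range(1,k):
        if st[i,4]<12 or st[i,4]>120: continue
        if n=="side":
            ys,xs=np.where(lab==i);y0=ys.min();u=xs[ys<=y0+2].mean();px=(u,y0+1.0)
            w=ray(n,px,.086);w=w-[.0,0]
        else:
            ys,xs=np.where(lab==i);y0=ys.min();px=(xs[ys<=y0+2].mean(),y0+1.5);w=ray(n,px,.086)
        if .38<w[0]<.75 and -.5<w[1]<.1: out.append(w.round(4).tolist())
    return sorted(out,key=lambda a:a[1])
E
python3 - <<'E'
from cans import *
print("side",tips("side"));print("top",tips("top"))
s=bot.sense()
print(delta(s,[*P["B"],.19],0),delta(s,[*P["B"],.066],0))
E
```

```text
side [[0.4413, -0.3387], [0.5478, -0.1896], [0.4362, -0.1856]]
top []
(array([0.288, 0.113, 0.066]), np.float64(-0.003)) (array([0.289, 0.112, 0.314]), np.float64(-0.003))
```

play_rows(
  series=[
    [[0.1,0.04,0.066],0,0.68],
    [[0.2,0.08,0.066],0,0.68],
    [[0.288,0.113,0.066],0,0.68],
    [[0.288,0.113,0.09],0,0.68],
    [[0.288,0.113,0.12],0,0.68],
  ],
)

```text
t: 18.42
tool_pos: [0.5452, -0.1914, 0.1617]
tcp_rot: [2.225, 2.218, -0.001]
ft_force: [0.3, 0.2, 0.8]
grip_width: 0.0295
grasp_force: 0.0
```

```bash
python3 - <<'E'
from cans import *
s=bot.sense();print(delta(s,[*P["B"],.066],0),s["tool_pos"])
for n in("top","side"):
    im=cv2.imread(f"pics/{n}0.png");h=cv2.cvtColor(im,cv2.COLOR_BGR2HSV)
    for p in P.values():
        u,v=np.round(proj(n,[*p,.078])[0]).astype(int);print(n,h[v-1:v+2,u-1:u+2].reshape(-1,3)[::4].tolist())
A=bot.snapshot("side")["color"][170:290,220:360,::-1]
cv2.imwrite("pics/g5.png",cv2.resize(A,None,fx=4.5,fy=4.5,interpolation=cv2.INTER_CUBIC))
E
```

```text
(array([ 0.003, -0.   ,  0.191]), np.float64(-0.006)) [ 0.54522074 -0.19141692  0.1617258 ]
top [[13, 105, 131], [13, 121, 122], [13, 109, 112]]
top [[13, 98, 117], [12, 127, 116], [13, 121, 120]]
top [[13, 95, 113], [12, 125, 122], [13, 117, 122]]
top [[13, 69, 119], [13, 128, 120], [13, 125, 122]]
top [[13, 125, 116], [12, 126, 123], [12, 117, 122]]
top [[13, 72, 121], [13, 133, 127], [12, 124, 119]]
top [[18, 11, 112], [13, 124, 111], [12, 132, 122]]
side [[13, 148, 100], [14, 146, 105], [13, 149, 115]]
side [[14, 149, 99], [13, 151, 113], [13, 149, 120]]
side [[14, 148, 107], [14, 149, 113], [14, 149, 120]]
side [[12, 89, 97], [13, 154, 101], [14, 147, 111]]
side [[14, 149, 108], [14, 150, 114], [14, 148, 121]]
side [[14, 148, 102], [14, 145, 111], [14, 148, 117]]
side [[13, 151, 113], [14, 149, 116], [14, 151, 120]]
```

View pics/g5.png

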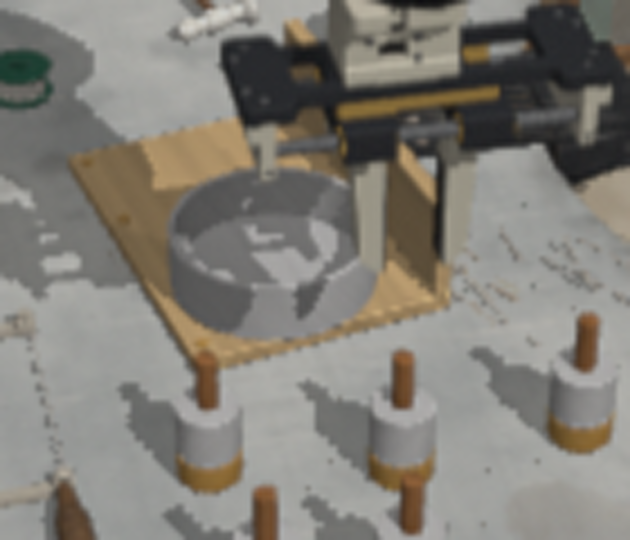

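```bash
sed -i 's/<14)/<=14)/' cans.py; python3 - <<'E'
from cans import *
print("side",tips("side"));print("top",tips("top"))
E
```

```text
side [[0.5523, -0.3495], [0.441, -0.3386], [0.5256, -0.2897], [0.4509, -0.2807], [0.5466, -0.1894], [0.6552, -0.1799], [0.4398, -0.1705]]
top []
```

play_rows(
  series=[
    [[0.003,0,0.06],0,0.68],
    [[0.003,0,0.12],0,0.68],
    [[0.003,0,0.17],0,0.68],
    [[0.003,0,0.191],0,0.68],
    [[0.003,0,0.191],0,0.8],
  ],
  force=12,
)

```text
t: 19.2
tool_pos: [0.5451, -0.1896, 0.0672]
tcp_rot: [-2.225, -2.217, 0.0]
ft_force: [-0.3, 0.2, 0.3]
grip_width: 0.0237
grasp_force: 0.0
```

play_rows(
  series=[
    [[0,0,0],0,0.9],
    [[0,0,0],0,1],
    [[0,0,0],0,1],
    [[0,0,0],0,1],
    [[0,0,0],0,1],
  ],
  force=25,
)

```text
t: 19.82
tool_pos: [0.5457, -0.1893, 0.0682]
tcp_rot: [2.224, 2.217, 0.001]
ft_force: [-0.9, -0.2, 6.7]
grip_width: 0.0128
grasp_force: 25.0
```

play_rows(
  series=[
    [[0,0,-0.06],0,1],
    [[0,0,-0.14],0,1],
    [[0,0,-0.22],0,1],
    [[0.06,-0.015,-0.25],0,1],
    [[0.15,-0.03,-0.25],0,1],
  ],
)

```text
t: 20.45
tool_pos: [0.5306, -0.1139, 0.1937]
tcp_rot: [2.225, 2.215, 0.002]
ft_force: [0.4, 0.6, -1.4]
grip_width: 0.0125
grasp_force: 25.0
```

play_rows(
  series=[
    [[0.1,-0.02,0],0,1],
    [[0.2,-0.04,0],0,1],
    [[0.216,-0.046,0],0,1],
    [[0.216,-0.046,0],0,1],
  ],
)

```text
t: 20.95
tool_pos: [0.5078, -0.0058, 0.1923]
tcp_rot: [2.223, 2.219, 0.0]
ft_force: [-0.5, -0.5, -1.4]
grip_width: 0.0125
grasp_force: 25.0
```

```bash
python3 - <<'E'
from cans import *
s=bot.sense();print(delta(s,[.507,-.0065,.084],0),s["tool_pos"],s["grip_width"],s["ft_force"])
A=bot.snapshot("side")["color"][140:280,200:360,::-1]
cv2.imwrite("pics/g6.png",cv2.resize(A,None,fx=4,fy=4,interpolation=cv2.INTER_CUBIC))
E
```

```text
(array([-0.001, -0.002,  0.217]), np.float64(-0.004)) [ 0.50776235 -0.00580435  0.19232475] 0.012534761263106388 [-0.45906768 -0.5107622  -1.39240462]
```

View pics/g6.png

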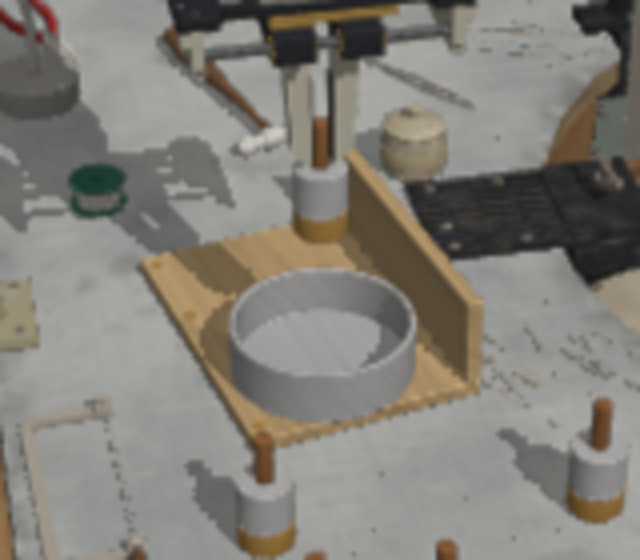

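The canister hangs upright over the tub at (320,200), so I'll lower it.

play_rows(
  series=[
    [[0,0,0.07],0,1],
    [[0,0,0.14],0,1],
    [[-0.001,-0.002,0.19],0,1],
    [[-0.001,-0.002,0.212],0,1],
    [[-0.001,-0.002,0.214],0,1],
  ],
)

```text
t: 21.62
tool_pos: [0.5069, -0.0071, 0.0851]
tcp_rot: [-2.226, -2.217, 0.001]
ft_force: [0.5, 0.1, -0.6]
grip_width: 0.0126
grasp_force: 25.0
```

play_rows(
  series=[
    [[0,0,0.002],0,1],
    [[0,0,0.003],0,1],
    [[0,0,0.003],0,1],
  ],
)

```text
t: 22.0
tool_pos: [0.507, -0.0064, 0.0841]
tcp_rot: [2.224, 2.218, 0.001]
ft_force: [0.5, -0.6, -1.1]
grip_width: 0.0121
grasp_force: 25.0
```

play_rows(
  series=[
    [[0,0,0.002],0,1],
    [[0,0,0.003],0,1],
    [[0,0,0.003],0,1],
  ],
)

```text
t: 22.38
tool_pos: [0.5073, -0.0064, 0.0837]
tcp_rot: [2.224, 2.217, 0.002]
ft_force: [-3.8, 0.1, 12.7]
grip_width: 0.0124
grasp_force: 25.0
```

play_rows(
  series=[
    [[0,0,0],0,0.72],
    [[0,0,0],0,0.72],
    [[0,0,0],0,0.72],
    [[0,0,-0.03],0,0.72],
    [[0,0,-0.1],0,0.72],
  ],
)

```text
t: 23.0
tool_pos: [0.5062, -0.0064, 0.1323]
tcp_rot: [-2.224, -2.217, 0.002]
ft_force: [0.1, -0.4, 1.0]
grip_width: 0.0261
grasp_force: 0.0
```

play_rows(
  series=[
    [[0,0,-0.1],0,0.72],
    [[-0.1,0,-0.11],0,0.7],
    [[-0.2,0,-0.11],0,0.68],
    [[-0.3,-0.02,-0.11],0,0.68],
  ],
)

```text
t: 23.5
tool_pos: [0.4963, -0.1579, 0.1884]
tcp_rot: [2.223, 2.218, 0.001]
ft_force: [0.5, -0.2, -0.2]
grip_width: 0.03
grasp_force: 0.0
```

```bash
python3 - <<'E'
from cans import *
s=bot.sense();print(delta(s,[*P["E"],.15],0),s["tool_pos"],s["grip_width"])
print("side",tips("side"))
A=bot.snapshot("side")["color"][170:260,230:350,::-1]
t=bot.snapshot("top")["color"][175:260,190:320,::-1]
c=np.zeros((400,800,3),np.uint8);c[:300,:400]=cv2.resize(A,(400,300),interpolation=cv2.INTER_CUBIC);c[:255,405:795]=cv2.resize(t,(390,255),interpolation=cv2.INTER_CUBIC)
cv2.imwrite("pics/g7.png",c)
E
```

```text
(array([-0.02 , -0.113,  0.077]), np.float64(-0.005)) [ 0.49633562 -0.15787795  0.18839132] 0.029973265353734735
side [[0.5523, -0.3495], [0.441, -0.3386], [0.5266, -0.2864], [0.4509, -0.2807], [0.6552, -0.1799], [0.4397, -0.1705]]
```

View pics/g7.png

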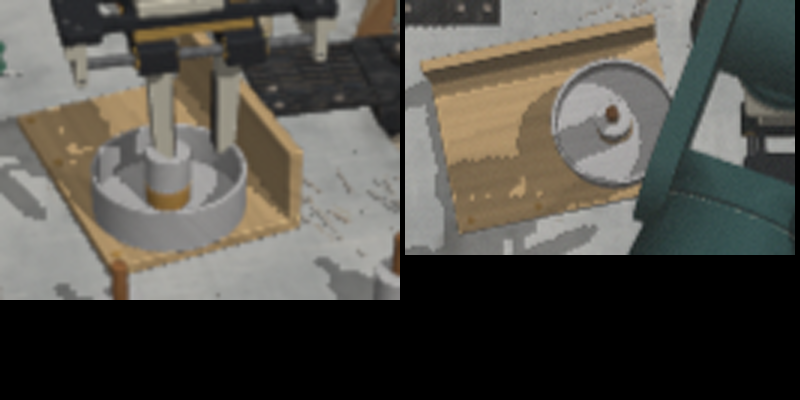

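Can B stands upright at the tub's centre, with the rim centred at about (616,122) and the can at about (613,123) in the top crop. I'll compare it with the tub numerically in the top camera and move to E.

```bash
sed -i 's/st\[i,4\]<12/st[i,4]<5/' cans.py; python3 - <<'E'
from cans import *
print("top",tips("top"))
for c in"ABCDEFG":print(c,proj("top",[*P[c],.086])[0].round(1),end=" ")
im=bot.snapshot("top")["color"];h=cv2.cvtColor(im,cv2.COLOR_RGB2HSV)
sub=h[205:222,250:268];m=(sub[...,0]<16)&(sub[...,1]>80)&(sub[...,2]>50);ys,xs=np.where(m)
print(len(ys),np.c_[ys+205,xs+250].tolist())
print("model stem top",proj("top",[.5065,-.0064,.102]),"stem base",proj("top",[.5065,-.0064,.068]))
E
```

```text
top [[0.5486, -0.3509], [0.4366, -0.3389], [0.5218, -0.2869], [0.4463, -0.2815], [0.5067, -0.0059]]
A [315.  164.1] B [319.5 199.3] C [352.  205.3] D [373.  196.9] E [313.1 234.1] F [351.5 230.7] G [370.8 233. ] 13 [[211, 257], [211, 258], [211, 259], [212, 257], [212, 258], [212, 259], [212, 260], [213, 257], [213, 258], [213, 259], [213, 260], [214, 258], [214, 259]]
model stem top [[258.24470217 211.57954737]] stem base [[258.67179304 213.65421166]]
```

play_rows(
  series=[
    [[-0.02,-0.06,0.03],0,0.68],
    [[-0.02,-0.113,0.077],0,0.68],
    [[-0.02,-0.113,0.077],0,0.68],
    [[-0.02,-0.113,0.077],0,0.68],
  ],
)

```text
t: 24.25
tool_pos: [0.4406, -0.1657, 0.1497]
tcp_rot: [2.223, 2.218, 0.001]
ft_force: [-0.8, -1.4, 0.3]
grip_width: 0.0293
grasp_force: 0.0
```

```bash
python3 - <<'E'
from cans import *
s=bot.sense();print(delta(s,[.4397,-.1685,.068],0),s["tool_pos"])
E
```

```text
(array([-0.006, -0.002,  0.163]), np.float64(-0.004)) [ 0.4406052  -0.16570568  0.14967275]
```

play_rows(
  series=[
    [[-0.005,-0.004,0.06],0,0.68],
    [[-0.005,-0.004,0.12],0,0.68],
    [[-0.005,-0.004,0.163],0,0.68],
    [[-0.005,-0.004,0.163],0,0.8],
    [[-0.005,-0.004,0.163],0,0.85],
  ],
  force=12,
)

```text
t: 24.88
tool_pos: [0.4387, -0.1688, 0.0685]
tcp_rot: [2.223, 2.218, 0.001]
ft_force: [-0.4, 0.1, 0.9]
grip_width: 0.0159
grasp_force: 0.0
```

play_rows(
  series=[
    [[0,0,0],0,1],
    [[0,0,0],0,1],
    [[0,0,0],0,1],
    [[0,0,0],0,1],
    [[0,0,0],0,1],
  ],
  force=25,
)

```text
t: 25.5
tool_pos: [0.4386, -0.169, 0.0686]
tcp_rot: [2.223, 2.217, 0.002]
ft_force: [-0.1, 1.2, 6.6]
grip_width: 0.0125
grasp_force: 25.0
```

play_rows(
  series=[
    [[0,0,-0.06],0,1],
    [[0,0,-0.14],0,1],
    [[0,0,-0.22],0,1],
    [[0,0,-0.26],0,1],
    [[0.1,0.02,-0.26],0,1],
  ],
)

```text
t: 26.12
tool_pos: [0.4482, -0.1201, 0.1984]
tcp_rot: [2.228, 2.212, 0.001]
ft_force: [0.8, 1.0, -1.6]
grip_width: 0.0124
grasp_force: 25.0
```

play_rows(
  series=[
    [[0.1,0.04,0],0,1],
    [[0.2,0.08,0],0,1],
    [[0.3,0.115,0],0,1],
    [[0.3,0.115,0],0,1],
    [[0.3,0.115,0],0,1],
  ],
)

```text
t: 26.75
tool_pos: [0.5056, 0.0309, 0.1965]
tcp_rot: [-2.224, -2.218, 0.001]
ft_force: [1.3, -0.7, -2.0]
grip_width: 0.0127
grasp_force: 25.0
```

```bash
python3 - <<'E'
from cans import *
s=bot.sense();print(delta(s,[.5055,.0325,.088],0),s["tool_pos"],s["ft_force"]);print(tips("side"))
E
```

```text
(array([ 0.003, -0.   ,  0.217]), np.float64(-0.005)) [0.5056329  0.03088084 0.1965216 ] [ 1.30841868 -0.65624914 -1.99541343]
[[0.5523, -0.3495], [0.441, -0.3386], [0.5264, -0.2864], [0.4509, -0.2807], [0.6552, -0.1799], [0.5129, 0.0151]]
```

play_rows(
  series=[
    [[0.003,0,0.07],0,1],
    [[0.003,0,0.14],0,1],
    [[0.003,0,0.18],0,1],
    [[0.003,0,0.21],0,1],
    [[0.003,0,0.219],0,1],
  ],
)

```text
t: 27.42
tool_pos: [0.5059, 0.0322, 0.0873]
tcp_rot: [-2.225, -2.217, 0.0]
ft_force: [0.2, 0.1, -1.5]
grip_width: 0.0124
grasp_force: 25.0
```

play_rows(
  series=[
    [[0,0,0.003],0,1],
    [[0,0,0.006],0,1],
    [[0,0,0.006],0,1],
  ],
)

```text
t: 27.8
tool_pos: [0.5061, 0.0326, 0.0851]
tcp_rot: [2.224, 2.218, 0.001]
ft_force: [-0.9, -0.7, -1.9]
grip_width: 0.0123
grasp_force: 25.0
```

play_rows(
  series=[
    [[0,0,0.002],0,1],
    [[0,0,0.003],0,1],
    [[0,0,0.003],0,1],
  ],
)

```text
t: 28.18
tool_pos: [0.5065, 0.0326, 0.0846]
tcp_rot: [2.224, 2.217, 0.002]
ft_force: [-3.6, 0.8, 10.0]
grip_width: 0.0126
grasp_force: 25.0
```

play_rows(
  series=[
    [[0,0,0],0,0.72],
    [[0,0,0],0,0.72],
    [[0,0,0],0,0.72],
    [[0,0,-0.03],0,0.72],
    [[0,0,-0.1],0,0.72],
  ],
)

```text
t: 28.8
tool_pos: [0.5053, 0.0325, 0.1333]
tcp_rot: [-2.224, -2.217, 0.003]
ft_force: [0.1, -0.4, 0.3]
grip_width: 0.0258
grasp_force: 0.0
```

play_rows(
  series=[
    [[0,0,-0.11],0,0.72],
    [[-0.1,0.07,-0.12],0,0.7],
    [[-0.2,0.14,-0.12],0,0.68],
    [[-0.3,0.21,-0.12],0,0.68],
    [[-0.38,0.27,-0.12],0,0.68],
  ],
)

```text
t: 29.42
tool_pos: [0.6414, -0.16, 0.1941]
tcp_rot: [2.225, 2.217, 0.0]
ft_force: [0.8, 0.1, 0.2]
grip_width: 0.0301
grasp_force: 0.0
```

```bash
python3 - <<'E'
from cans import *
s=bot.sense();print(delta(s,[.654,-.179,.0685],0),s["tool_pos"],s["grip_width"])
print("side",tips("side"));print("top",tips("top"))
E
```

```text
(array([-0.038,  0.025,  0.251]), np.float64(-0.007)) [ 0.64135062 -0.15999441  0.19414355] 0.030145693049679127
side [[0.5523, -0.3495], [0.441, -0.3386], [0.5262, -0.2863], [0.4509, -0.2807], [0.6552, -0.1799], [0.5115, 0.0513]]
top [[0.5486, -0.3509], [0.4366, -0.3395], [0.5218, -0.2869], [0.4463, -0.2809], [0.5067, -0.0051], [0.5072, 0.0343]]
```

play_rows(
  series=[
    [[-0.038,0.025,0.07],0,0.68],
    [[-0.038,0.025,0.14],0,0.68],
    [[-0.038,0.025,0.2],0,0.68],
    [[-0.038,0.025,0.251],0,0.68],
    [[-0.038,0.025,0.251],0,0.75],
  ],
  force=12,
)

```text
t: 30.15
tool_pos: [0.6519, -0.1761, 0.0666]
tcp_rot: [-2.223, -2.217, 0.002]
ft_force: [0.5, -0.8, -0.0]
grip_width: 0.0245
grasp_force: 0.0
```

play_rows(
  series=[
    [[0,0,0],0,0.85],
    [[0,0,0],0,1],
    [[0,0,0],0,1],
    [[0,0,0],0,1],
    [[0,0,0],0,1],
  ],
  force=25,
)

```text
t: 30.78
tool_pos: [0.6536, -0.177, 0.0696]
tcp_rot: [2.223, 2.217, 0.002]
ft_force: [0.4, 0.9, 7.4]
grip_width: 0.0124
grasp_force: 25.0
```

play_rows(
  series=[
    [[0,0,-0.06],0,1],
    [[0,0,-0.14],0,1],
    [[0,0,-0.22],0,1],
    [[0,0,-0.26],0,1],
    [[0.08,-0.05,-0.26],0,1],
  ],
)

```text
t: 31.4
tool_pos: [0.6285, -0.1379, 0.1986]
tcp_rot: [2.226, 2.215, 0.001]
ft_force: [0.5, 1.0, -2.7]
grip_width: 0.0124
grasp_force: 25.0
```

play_rows(
  series=[
    [[0.1,-0.06,0],0,1],
    [[0.2,-0.12,0],0,1],
    [[0.303,-0.177,0],0,1],
    [[0.303,-0.177,0],0,1],
    [[0.303,-0.177,0],0,1],
  ],
)

```text
t: 32.02
tool_pos: [0.5399, 0.0148, 0.1974]
tcp_rot: [2.224, 2.219, -0.0]
ft_force: [0.7, -0.4, -1.5]
grip_width: 0.0125
grasp_force: 25.0
```

```bash
python3 - <<'E'
from cans import *
s=bot.sense();print(delta(s,[.5406,.0123,.087],0),s["tool_pos"],s["ft_force"],s["grip_width"]);print(tips("side"))
E
```

```text
(array([-0.005,  0.001,  0.221]), np.float64(-0.005)) [0.53994143 0.01477003 0.19744969] [ 0.71795203 -0.40000836 -1.51474062] 0.012500009940813137
[[0.5523, -0.3495], [0.441, -0.3386], [0.5264, -0.2864], [0.4509, -0.2807], [0.513, 0.0562]]
```

play_rows(
  series=[
    [[-0.002,0.001,0.07],0,1],
    [[-0.002,0.001,0.14],0,1],
    [[-0.002,0.001,0.18],0,1],
    [[-0.002,0.001,0.21],0,1],
    [[-0.002,0.001,0.219],0,1],
  ],
)

```text
t: 32.7
tool_pos: [0.5404, 0.0137, 0.0877]
tcp_rot: [-2.225, -2.217, 0.001]
ft_force: [0.5, 0.3, -1.5]
grip_width: 0.0122
grasp_force: 25.0
```

play_rows(
  series=[
    [[0,0,0.003],0,1],
    [[0,0,0.006],0,1],
    [[0,0,0.007],0,1],
    [[0,0,0.007],0,1],
  ],
)

```text
t: 33.2
tool_pos: [0.5408, 0.014, 0.0856]
tcp_rot: [2.224, 2.218, 0.002]
ft_force: [-1.2, -0.0, 6.1]
grip_width: 0.0125
grasp_force: 25.0
```

play_rows(
  series=[
    [[0,0,0],0,0.72],
    [[0,0,0],0,0.72],
    [[0,0,0],0,0.72],
    [[0,0,-0.03],0,0.72],
    [[0,0,-0.1],0,0.72],
  ],
)

```text
t: 33.83
tool_pos: [0.5397, 0.0139, 0.1348]
tcp_rot: [-2.224, -2.217, 0.003]
ft_force: [1.0, -0.5, 0.5]
grip_width: 0.0259
grasp_force: 0.0
```

play_rows(
  series=[
    [[0,0,-0.11],0,0.72],
    [[-0.11,-0.01,-0.12],0,0.7],
    [[-0.22,-0.01,-0.12],0,0.68],
    [[-0.33,-0.02,-0.12],0,0.68],
    [[-0.44,-0.025,-0.12],0,0.68],
  ],
)

```text
t: 34.45
tool_pos: [0.5269, -0.2078, 0.1961]
tcp_rot: [2.224, 2.217, 0.001]
ft_force: [0.6, -0.3, 0.1]
grip_width: 0.0301
grasp_force: 0.0
```

play_rows(
  series=[
    [[-0.11,-0.007,0],0,0.68],
    [[-0.16,-0.007,0],0,0.68],
    [[-0.16,-0.007,0],0,0.68],
  ],
)

```text
t: 34.83
tool_pos: [0.5234, -0.287, 0.195]
tcp_rot: [-2.227, -2.216, -0.0]
ft_force: [-0.6, -0.5, 0.1]
grip_width: 0.0298
grasp_force: 0.0
```

```bash
python3 - <<'E'
from cans import *
s=bot.sense();print(delta(s,[.525,-.287,.0685],0),s["tool_pos"],s["grip_width"])
print("side",tips("side"));print("top",tips("top"))
E
```

```text
(array([-0.   ,  0.003,  0.253]), np.float64(-0.01)) [ 0.5234061  -0.28697446  0.19502007] 0.029776986050929485
side [[0.5523, -0.3495], [0.4405, -0.3385], [0.5262, -0.2863], [0.4509, -0.2807], [0.5087, -0.0185], [0.5381, -0.0052]]
top [[0.5098, -0.0041], [0.5435, 0.0138], [0.5072, 0.0337]]
```

play_rows(
  series=[
    [[0,0.003,0.07],0,0.68],
    [[0,0.003,0.14],0,0.68],
    [[0,0.003,0.2],0,0.68],
    [[0,0.003,0.253],0,0.68],
    [[0,0.003,0.253],0,0.75],
  ],
  force=12,
)

```text
t: 35.55
tool_pos: [0.5245, -0.2842, 0.0667]
tcp_rot: [-2.221, -2.218, 0.001]
ft_force: [-0.8, 0.6, 0.2]
grip_width: 0.0249
grasp_force: 0.0
```

play_rows(
  series=[
    [[0,0,0],0,0.85],
    [[0,0,0],0,1],
    [[0,0,0],0,1],
    [[0,0,0],0,1],
    [[0,0,0],0,1],
  ],
  force=25,
)

```text
t: 36.17
tool_pos: [0.5256, -0.2863, 0.0698]
tcp_rot: [2.223, 2.217, 0.001]
ft_force: [-0.0, 3.0, 7.2]
grip_width: 0.0125
grasp_force: 25.0
```

play_rows(
  series=[
    [[0,0,-0.06],0,1],
    [[0,0,-0.14],0,1],
    [[0,0,-0.22],0,1],
    [[0,0,-0.26],0,1],
    [[0.08,0.01,-0.26],0,1],
  ],
)

```text
t: 36.8
tool_pos: [0.5302, -0.2472, 0.1994]
tcp_rot: [2.226, 2.214, 0.0]
ft_force: [0.4, 0.2, -0.9]
grip_width: 0.0127
grasp_force: 25.0
```

play_rows(
  series=[
    [[0.11,0.01,0],0,1],
    [[0.22,0.015,0],0,1],
    [[0.33,0.02,0],0,1],
    [[0.43,0.021,0],0,1],
    [[0.437,0.021,0],0,1],
  ],
)

```text
t: 37.42
tool_pos: [0.5409, -0.025, 0.1976]
tcp_rot: [-2.221, -2.221, 0.0]
ft_force: [0.4, 0.4, -1.7]
grip_width: 0.012
grasp_force: 25.0
```

```bash
python3 - <<'E'
from cans import *
s=bot.sense();print(delta(s,[.5406,-.0283,.087],0),s["tool_pos"],s["ft_force"],s["grip_width"]);print(tips("side"))
E
```

```text
(array([-0.007, -0.001,  0.221]), np.float64(0.0)) [ 0.54092989 -0.02499437  0.19761175] [ 0.42026521  0.36818051 -1.70446654] 0.0120297924023186
[[0.5523, -0.3495], [0.441, -0.3386], [0.4509, -0.2807], [0.5448, 0.0133], [0.5117, 0.0512]]
```

play_rows(
  series=[
    [[-0.003,-0.001,0.07],0,1],
    [[-0.003,-0.001,0.14],0,1],
    [[-0.003,-0.001,0.16],0,1],
    [[-0.003,-0.001,0.16],0,1],
    [[-0.003,-0.001,0.16],0,1],
  ],
)

```text
t: 38.1
tool_pos: [0.5413, -0.0294, 0.1196]
tcp_rot: [2.224, 2.217, 0.002]
ft_force: [0.7, -0.3, -0.8]
grip_width: 0.0126
grasp_force: 25.0
```

play_rows(
  series=[
    [[0.001,0,0.03],0,1],
    [[0.001,0,0.055],0,1],
    [[0.001,0,0.065],0,1],
    [[0.001,0,0.068],0,1],
    [[0.001,0,0.071],0,1],
  ],
)

```text
t: 38.72
tool_pos: [0.5417, -0.0286, 0.0854]
tcp_rot: [2.223, 2.217, 0.003]
ft_force: [-9.6, 0.8, 31.3]
grip_width: 0.0124
grasp_force: 25.2
```

play_rows(
  series=[
    [[0,0,0.001],0,1],
    [[0,0,0.001],0,1],
  ],
)

```text
t: 38.98
tool_pos: [0.5418, -0.0286, 0.0853]
tcp_rot: [2.223, 2.217, 0.003]
ft_force: [-10.0, 0.4, 31.4]
grip_width: 0.0123
grasp_force: 25.3
```

play_rows(
  series=[
    [[0,0,-0.003],0,1],
    [[0,0,-0.003],0,0.72],
    [[0,0,-0.003],0,0.72],
    [[0,0,-0.003],0,0.72],
    [[0,0,-0.04],0,0.72],
  ],
)

```text
t: 39.6
tool_pos: [0.54, -0.0285, 0.1014]
tcp_rot: [-2.223, -2.217, 0.003]
ft_force: [0.2, -0.4, 0.1]
grip_width: 0.0262
grasp_force: 0.0
```

play_rows(
  series=[
    [[0,0,-0.08],0,0.72],
    [[0,0,-0.17],0,0.72],
    [[-0.1,-0.04,-0.18],0,0.7],
    [[-0.2,-0.08,-0.18],0,0.68],
    [[-0.31,-0.12,-0.18],0,0.68],
  ],
)

```text
t: 40.22
tool_pos: [0.4796, -0.1846, 0.1938]
tcp_rot: [2.223, 2.218, 0.001]
ft_force: [0.9, -0.0, -0.2]
grip_width: 0.0293
grasp_force: 0.0
```

play_rows(
  series=[
    [[-0.1,-0.04,0],0,0.68],
    [[-0.197,-0.066,0],0,0.68],
    [[-0.197,-0.066,0],0,0.68],
    [[-0.197,-0.066,0],0,0.68],
  ],
)

```text
t: 40.72
tool_pos: [0.4471, -0.2815, 0.1929]
tcp_rot: [2.225, 2.217, 0.001]
ft_force: [-0.2, 0.1, 0.0]
grip_width: 0.0297
grasp_force: 0.0
```

```bash
python3 - <<'E'
from cans import *
s=bot.sense();print(delta(s,[.448,-.282,.0695],0),s["tool_pos"],s["grip_width"])
print("side",tips("side"));print("top",tips("top"))
E
```

```text
(array([-0.001,  0.002,  0.247]), np.float64(-0.007)) [ 0.44708266 -0.28153952  0.19293989] 0.02973485013368065
side [[0.5523, -0.3495], [0.441, -0.3386], [0.4509, -0.2807], [0.5089, -0.0137]]
top [[0.54, -0.0297], [0.5098, -0.0041], [0.5435, 0.0131], [0.5072, 0.0343]]
```

play_rows(
  series=[
    [[-0.001,0.002,0.07],0,0.68],
    [[-0.001,0.002,0.14],0,0.68],
    [[-0.001,0.002,0.2],0,0.68],
    [[-0.001,0.002,0.246],0,0.68],
    [[-0.001,0.002,0.246],0,0.75],
  ],
  force=12,
)

```text
t: 41.45
tool_pos: [0.4477, -0.2809, 0.0679]
tcp_rot: [-2.221, -2.218, 0.001]
ft_force: [-0.4, -0.6, 0.4]
grip_width: 0.025
grasp_force: 0.0
```

play_rows(
  series=[
    [[0,0,0],0,0.85],
    [[0,0,0],0,1],
    [[0,0,0],0,1],
    [[0,0,0],0,1],
    [[0,0,0],0,1],
  ],
  force=25,
)

```text
t: 42.08
tool_pos: [0.4486, -0.2826, 0.0706]
tcp_rot: [2.223, 2.217, 0.001]
ft_force: [1.2, 1.6, 7.1]
grip_width: 0.0123
grasp_force: 25.0
```

play_rows(
  series=[
    [[0,0,-0.06],0,1],
    [[0,0,-0.14],0,1],
    [[0,0,-0.22],0,1],
    [[0,0,-0.26],0,1],
    [[0.09,0.01,-0.26],0,1],
  ],
)

```text
t: 42.7
tool_pos: [0.4532, -0.2384, 0.2002]
tcp_rot: [2.227, 2.214, 0.0]
ft_force: [-0.1, 0.7, -1.8]
grip_width: 0.0121
grasp_force: 25.0
```

play_rows(
  series=[
    [[0.11,0.01,0],0,1],
    [[0.22,0.015,0],0,1],
    [[0.33,0.02,0],0,1],
    [[0.44,0.03,0],0,1],
    [[0.498,0.036,0],0,1],
  ],
)

```text
t: 43.32
tool_pos: [0.4715, 0.0139, 0.1986]
tcp_rot: [-2.222, -2.22, 0.0]
ft_force: [-0.4, -0.6, -1.7]
grip_width: 0.0128
grasp_force: 25.0
```

play_rows(
  series=[
    [[0,0,0.06],0,1],
    [[0,0,0.12],0,1],
    [[0,0,0.15],0,1],
    [[0,0,0.15],0,1],
    [[0,0,0.15],0,1],
  ],
)

```text
t: 43.95
tool_pos: [0.4723, 0.0115, 0.1252]
tcp_rot: [2.224, 2.217, 0.001]
ft_force: [-0.8, -0.2, -1.8]
grip_width: 0.0121
grasp_force: 25.0
```

```bash
python3 - <<'E'
from cans import *
s=bot.sense();print(delta(s,[.4704,.0123,.087],0),s["tool_pos"],s["ft_force"],s["grip_width"]);print(tips("side"))
E
```

```text
(array([ 0.002, -0.004,  0.076]), np.float64(-0.006)) [0.47228656 0.01151792 0.12523126] [-0.82708251 -0.20389287 -1.7795431 ] 0.012120122066656368
[[0.5523, -0.3495], [0.4409, -0.3386], [0.5491, 0.038], [0.5124, 0.0563], [0.4876, 0.0936]]
```

play_rows(
  series=[
    [[0.002,-0.003,0.03],0,1],
    [[0.002,-0.003,0.06],0,1],
    [[0.002,-0.003,0.075],0,1],
    [[0.002,-0.003,0.079],0,1],
    [[0.002,-0.003,0.079],0,1],
  ],
)

```text
t: 44.62
tool_pos: [0.471, 0.0125, 0.0857]
tcp_rot: [2.224, 2.217, 0.001]
ft_force: [-1.7, -1.4, 12.6]
grip_width: 0.0126
grasp_force: 25.0
```

play_rows(
  series=[
    [[0,0,-0.002],0,0.72],
    [[0,0,-0.002],0,0.72],
    [[0,0,-0.002],0,0.72],
    [[0,0,-0.04],0,0.72],
    [[0,0,-0.12],0,0.72],
  ],
)

```text
t: 45.25
tool_pos: [0.4697, 0.0127, 0.1452]
tcp_rot: [-2.224, -2.217, 0.002]
ft_force: [0.8, 0.3, 0.6]
grip_width: 0.026
grasp_force: 0.0
```

play_rows(
  series=[
    [[0,0,-0.1],0,0.72],
    [[-0.1,-0.01,-0.1],0,0.7],
    [[-0.21,-0.02,-0.1],0,0.68],
    [[-0.32,-0.03,-0.1],0,0.68],
    [[-0.43,-0.04,-0.1],0,0.68],
  ],
)

```text
t: 45.88
tool_pos: [0.4493, -0.204, 0.1963]
tcp_rot: [2.224, 2.217, 0.001]
ft_force: [0.5, 0.2, -0.3]
grip_width: 0.0302
grasp_force: 0.0
```

play_rows(
  series=[
    [[-0.1,-0.01,0],0,0.68],
    [[-0.2,-0.02,0],0,0.68],
    [[-0.272,-0.021,0],0,0.68],
    [[-0.272,-0.021,0],0,0.68],
    [[-0.272,-0.021,0],0,0.68],
  ],
)

```text
t: 46.5
tool_pos: [0.4388, -0.3379, 0.1954]
tcp_rot: [2.225, 2.218, 0.0]
ft_force: [0.3, 0.7, -0.2]
grip_width: 0.03
grasp_force: 0.0
```

```bash
python3 - <<'E'
from cans import *
s=bot.sense();print(delta(s,[.4405,-.339,.0695],0),s["tool_pos"],s["grip_width"])
print("side",tips("side"));print("top",tips("top"))
E
```

```text
(array([-0.002,  0.003,  0.252]), np.float64(-0.006)) [ 0.43884668 -0.33790135  0.19539327] 0.03004229195400646
side [[0.5523, -0.3495], [0.4409, -0.3386], [0.5509, 0.0377]]
top [[0.54, -0.0297], [0.5098, -0.0041], [0.4707, 0.0123], [0.5435, 0.0131], [0.5072, 0.0343]]
```

play_rows(
  series=[
    [[-0.002,0.003,0.07],0,0.68],
    [[-0.002,0.003,0.14],0,0.68],
    [[-0.002,0.003,0.2],0,0.68],
    [[-0.002,0.003,0.25],0,0.68],
    [[-0.002,0.003,0.25],0,0.75],
  ],
  force=12,
)

```text
t: 47.22
tool_pos: [0.4399, -0.338, 0.0684]
tcp_rot: [-2.222, -2.217, 0.0]
ft_force: [0.2, 1.1, -0.2]
grip_width: 0.0249
grasp_force: 0.0
```

play_rows(
  series=[
    [[0,0,0],0,0.85],
    [[0,0,0],0,1],
    [[0,0,0],0,1],
    [[0,0,0],0,1],
    [[0,0,0],0,1],
  ],
  force=25,
)

```text
t: 47.85
tool_pos: [0.4408, -0.3396, 0.071]
tcp_rot: [2.223, 2.217, 0.0]
ft_force: [0.0, 1.4, 8.2]
grip_width: 0.0122
grasp_force: 25.0
```

play_rows(
  series=[
    [[0,0,-0.06],0,1],
    [[0,0,-0.14],0,1],
    [[0,0,-0.22],0,1],
    [[0,0,-0.26],0,1],
    [[0.09,0.01,-0.26],0,1],
  ],
)

```text
t: 48.48
tool_pos: [0.4455, -0.2954, 0.2007]
tcp_rot: [2.227, 2.214, -0.0]
ft_force: [0.4, 1.2, -1.6]
grip_width: 0.0124
grasp_force: 25.0
```

play_rows(
  series=[
    [[0.11,0.01,0],0,1],
    [[0.22,0.02,0],0,1],
    [[0.33,0.03,0],0,1],
    [[0.44,0.04,0],0,1],
    [[0.53,0.049,0],0,1],
  ],
)

```text
t: 49.1
tool_pos: [0.4704, -0.0274, 0.1991]
tcp_rot: [-2.224, -2.218, 0.0]
ft_force: [1.1, -1.0, -0.4]
grip_width: 0.012
grasp_force: 25.0
```

play_rows(
  series=[
    [[0,0,0],0,1],
    [[0,0,0.06],0,1],
    [[0,0,0.12],0,1],
    [[0,0,0.14],0,1],
    [[0,0,0.14],0,1],
  ],
)

```text
t: 49.72
tool_pos: [0.4706, -0.0298, 0.1295]
tcp_rot: [-2.225, -2.217, 0.001]
ft_force: [-0.5, 0.7, -1.4]
grip_width: 0.0124
grasp_force: 25.0
```

```bash
python3 - <<'E'
from cans import *
s=bot.sense();print(delta(s,[.4704,-.0283,.087],0),s["tool_pos"],s["ft_force"],s["grip_width"]);print(tips("side"))
E
```

```text
(array([ 0.003, -0.   ,  0.085]), np.float64(-0.007)) [ 0.47057306 -0.02982833  0.1295107 ] [-0.4964697   0.74314875 -1.40129967] 0.012409295817423319
[[0.5523, -0.3495], [0.5491, 0.038], [0.4881, 0.051], [0.5145, 0.0558]]
```

play_rows(
  series=[
    [[0.003,0,0.03],0,1],
    [[0.003,0,0.06],0,1],
    [[0.003,0,0.08],0,1],
    [[0.003,0,0.087],0,1],
    [[0.003,0,0.088],0,1],
  ],
)

```text
t: 50.4
tool_pos: [0.4713, -0.0278, 0.0869]
tcp_rot: [2.224, 2.218, 0.002]
ft_force: [-5.3, 1.6, 17.6]
grip_width: 0.0119
grasp_force: 25.1
```

play_rows(
  series=[
    [[0,0,0],0,1],
    [[0,0,0],0,1],
  ],
)

```text
t: 50.65
tool_pos: [0.4712, -0.0278, 0.0869]
tcp_rot: [2.224, 2.218, 0.002]
ft_force: [-3.7, 2.7, 13.2]
grip_width: 0.0121
grasp_force: 25.1
```

play_rows(
  series=[
    [[0,0,-0.002],0,0.72],
    [[0,0,-0.002],0,0.72],
    [[0,0,-0.002],0,0.72],
    [[0,0,-0.04],0,0.72],
    [[0,0,-0.12],0,0.72],
  ],
)

```text
t: 51.28
tool_pos: [0.4701, -0.0278, 0.1462]
tcp_rot: [-2.224, -2.217, 0.002]
ft_force: [-0.1, 0.5, 0.5]
grip_width: 0.0262
grasp_force: 0.0
```

play_rows(
  series=[
    [[0,0,-0.1],0,0.72],
    [[-0.1,0.03,-0.1],0,0.7],
    [[-0.21,0.06,-0.1],0,0.68],
    [[-0.32,0.09,-0.1],0,0.68],
    [[-0.42,0.11,-0.1],0,0.68],
  ],
)

```text
t: 51.9
tool_pos: [0.5254, -0.2401, 0.197]
tcp_rot: [2.224, 2.217, 0.001]
ft_force: [0.2, 1.0, 0.6]
grip_width: 0.03
grasp_force: 0.0
```

play_rows(
  series=[
    [[-0.1,0.02,0],0,0.68],
    [[-0.2,0.04,0],0,0.68],
    [[-0.225,0.049,0],0,0.68],
    [[-0.225,0.049,0],0,0.68],
    [[-0.225,0.049,0],0,0.68],
  ],
)

```text
t: 52.52
tool_pos: [0.5493, -0.3495, 0.1963]
tcp_rot: [2.224, 2.219, 0.0]
ft_force: [-1.0, 0.4, 0.0]
grip_width: 0.0295
grasp_force: 0.0
```

```bash
python3 - <<'E'
from cans import *
s=bot.sense();print(delta(s,[.5505,-.3508,.0695],0),s["tool_pos"],s["grip_width"])
print("side",tips("side"));print("top",tips("top"))
E
```

```text
(array([-0.003,  0.002,  0.254]), np.float64(-0.004)) [ 0.54929589 -0.34950813  0.19625073] 0.029516690059017765
side [[0.5523, -0.3495], [0.4763, 0.033], [0.549, 0.0381], [0.5119, 0.0564]]
top [[0.54, -0.0297], [0.4703, -0.0281], [0.5098, -0.0041], [0.4707, 0.0123], [0.5435, 0.0131], [0.5072, 0.0343]]
```

play_rows(
  series=[
    [[-0.003,0.002,0.07],0,0.68],
    [[-0.003,0.002,0.14],0,0.68],
    [[-0.003,0.002,0.2],0,0.68],
    [[-0.003,0.002,0.252],0,0.68],
    [[-0.003,0.002,0.252],0,0.75],
  ],
  force=12,
)

```text
t: 53.25
tool_pos: [0.5495, -0.3508, 0.0681]
tcp_rot: [-2.222, -2.217, 0.001]
ft_force: [0.6, 0.7, 0.8]
grip_width: 0.0251
grasp_force: 0.0
```

play_rows(
  series=[
    [[0,0,0],0,0.85],
    [[0,0,0],0,1],
    [[0,0,0],0,1],
    [[0,0,0],0,1],
    [[0,0,0],0,1],
  ],
  force=25,
)

```text
t: 53.88
tool_pos: [0.5508, -0.3524, 0.0714]
tcp_rot: [2.223, 2.217, 0.001]
ft_force: [-0.3, 1.8, 7.5]
grip_width: 0.013
grasp_force: 25.0
```

play_rows(
  series=[
    [[0,0,-0.06],0,1],
    [[0,0,-0.14],0,1],
    [[0,0,-0.22],0,1],
    [[0,0,-0.26],0,1],
    [[0.09,-0.01,-0.26],0,1],
  ],
)

```text
t: 54.5
tool_pos: [0.5456, -0.3083, 0.2007]
tcp_rot: [2.226, 2.214, 0.0]
ft_force: [0.6, 0.9, -1.7]
grip_width: 0.0123
grasp_force: 25.0
```

play_rows(
  series=[
    [[0.11,-0.02,0],0,1],
    [[0.22,-0.04,0],0,1],
    [[0.33,-0.06,0],0,1],
    [[0.44,-0.075,0],0,1],
    [[0.515,-0.08,0],0,1],
  ],
)

```text
t: 55.12
tool_pos: [0.5054, -0.0474, 0.1993]
tcp_rot: [-2.224, -2.219, -0.0]
ft_force: [0.8, -0.2, -0.8]
grip_width: 0.0122
grasp_force: 25.0
```

play_rows(
  series=[
    [[0,0,0],0,1],
    [[0,0,0.06],0,1],
    [[0,0,0.12],0,1],
    [[0,0,0.14],0,1],
    [[0,0,0.14],0,1],
  ],
)

```text
t: 55.75
tool_pos: [0.5061, -0.0499, 0.1295]
tcp_rot: [-2.225, -2.217, 0.001]
ft_force: [0.3, 0.4, -1.3]
grip_width: 0.0122
grasp_force: 25.0
```

```bash
python3 - <<'E'
from cans import *
s=bot.sense();print(delta(s,[.5055,-.049,.087],0),s["tool_pos"],s["ft_force"],s["grip_width"]);print(tips("side"))
E
```

```text
(array([ 0.002, -0.001,  0.085]), np.float64(-0.007)) [ 0.50608124 -0.04993533  0.12950644] [ 0.31845075  0.40302903 -1.29485325] 0.012248040290201361
[[0.5246, 0.0329], [0.4755, 0.0332], [0.5534, 0.0371]]
```

play_rows(
  series=[
    [[0.001,-0.001,0.03],0,1],
    [[0.001,-0.001,0.06],0,1],
    [[0.001,-0.001,0.078],0,1],
    [[0.001,-0.001,0.085],0,1],
    [[0.001,-0.001,0.087],0,1],
  ],
)

```text
t: 56.42
tool_pos: [0.5061, -0.049, 0.0874]
tcp_rot: [2.224, 2.218, 0.001]
ft_force: [-7.3, 0.1, 18.5]
grip_width: 0.0128
grasp_force: 25.1
```

play_rows(
  series=[
    [[0,0,0],0,1],
    [[0,0,0],0,1],
  ],
)

```text
t: 56.68
tool_pos: [0.506, -0.049, 0.0874]
tcp_rot: [2.224, 2.218, 0.001]
ft_force: [-5.0, 0.5, 12.6]
grip_width: 0.0121
grasp_force: 25.1
```

On the floor. I'll release, retreat and take the last look.

play_rows(
  series=[
    [[0,0,-0.002],0,0.72],
    [[0,0,-0.002],0,0.72],
    [[0,0,-0.002],0,0.72],
    [[0,0,-0.04],0,0.72],
    [[0,0,-0.12],0,0.72],
  ],
)

```text
t: 57.3
tool_pos: [0.505, -0.0489, 0.1466]
tcp_rot: [-2.224, -2.217, 0.002]
ft_force: [0.1, -0.4, 0.3]
grip_width: 0.0261
grasp_force: 0.0
```

play_rows(
  series=[
    [[0,0,-0.12],0,0.72],
    [[-0.1,-0.05,-0.2],0,0.7],
    [[-0.2,-0.1,-0.25],0,0.68],
    [[-0.3,-0.15,-0.25],0,0.6],
    [[-0.4,-0.2,-0.25],0,0.5],
  ],
)

```text
t: 57.92
tool_pos: [0.4039, -0.2501, 0.2733]
tcp_rot: [2.223, 2.217, 0.001]
ft_force: [1.1, 0.4, 0.0]
grip_width: 0.0429
grasp_force: 0.0
```

play_rows(
  series=[
    [[-0.1,-0.05,0],0,0.5],
    [[-0.2,-0.1,0],0,0.5],
    [[-0.3,-0.1,0],0,0.5],
    [[-0.4,-0.1,0],0,0.5],
    [[-0.4,-0.1,0],0,0.5],
  ],
)

```text
t: 58.55
tool_pos: [0.3538, -0.4507, 0.2713]
tcp_rot: [-2.227, -2.215, 0.0]
ft_force: [0.0, 0.7, 0.1]
grip_width: 0.0466
grasp_force: 0.0
```

```bash
python3 - <<'E'
from cans import *
print(bot.sense()["tool_pos"])
tt=[ray("top",proj("top",[*w,.086])[0],.102) for w in tips("top")]
print("top@.102",np.round(tt,4).tolist());d=np.array(tt)-[.5055,-.008];print(np.hypot(*d.T).round(4))
ss=[ray("side",proj("side",[*w,.086])[0],.102) for w in tips("side")];print("side",np.round(ss,4).tolist())
A=bot.snapshot("side")["color"][160:380,220:400,::-1]
t=bot.snapshot("top")["color"][170:265,190:300,::-1]
c=np.zeros((600,800,3),np.uint8);c[:528,:432]=cv2.resize(A,(432,528),interpolation=cv2.INTER_CUBIC);c[:304,440:792]=cv2.resize(t,(352,304),interpolation=cv2.INTER_CUBIC)
cv2.imwrite("pics/g8.png",c)
E
```

```text
[ 0.35379876 -0.45072273  0.27130927]
top@.102 [[0.5033, -0.0495], [0.5367, -0.03], [0.4677, -0.0281], [0.5068, -0.0047], [0.4681, 0.0115], [0.5402, 0.0123], [0.5043, 0.0331]]
[0.0416 0.0382 0.0428 0.0036 0.0422 0.0402 0.0411]
side [[0.5444, -0.0304], [0.4726, 0.0095], [0.5446, 0.0143], [0.5081, 0.0324]]
```

View pics/g8.png

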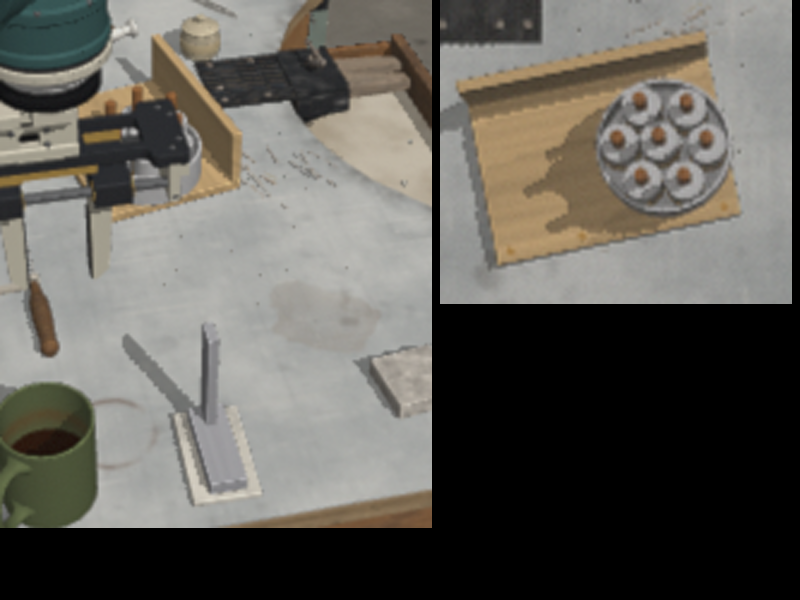

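The last picture shows all seven canisters upright in a hexagon in the tub, centre (658,137) and six round it. The square stands on its tile at about (215,455), and the arm touches nothing.

```bash
python3 -c "
from station import bot
print(bot.close_job())"
```

```text
the job is handed in; nothing more can be done
None
```

I checked the corner with the square and stood it back on its tile, packed all seven canisters upright in the tub as one in the middle with six round it, and handed the job in; no verdict came back.

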